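Scoop the good citrine pebbles out of the chips

ROBOT

A 6-joint arm with a two-finger parallel gripper is mounted at the origin on the work surface. World frame = base frame: x ahead of the robot, y to its left, z up, the work surface at z = 0. Lengths are in m, angles in rad, forces in N, time in s.
With the tool pointing down it reaches from about 0.4 to 0.825 m from the base axis. Payload 7 kg.
Tool frame: the origin (TCP) lies on the mounting face of the last link; the fingertips stand 178 mm ahead of it and the grasp point (between the pads) lies arm.grip_depth ahead of it (arm.grip_depth is the distance from the TCP to the grasp point, in m); z points along the fingers, y is the direction in which the jaws open and shut (so a half turn about z gives the same grasp; the last joint's range is limited). The gripper opens to 88 mm and grips with 3 to 60 N. Pads are 19 mm wide; open, the fingers measure 130 mm over their backs; the gripper's body (78 mm by 193 mm) begins 47 mm behind the grasp point.
Start: joints at [-0.904, 0.359, 0.012, 0, -1.224, -0.288], TCP at [0.25, -0.627, 0.405] pointing down, gripper open.
Joint ranges: [-3.07, 3.07], [-1.43, 2.12], [-1.02, 1.25], [-3.03, 1.67], [-3.05, -0], [-3.03, 3.03]. Speed limits (rad/s): [2.39, 2.39, 3.01, 3.14, 3.14, 3.14].

INTERFACE

Orientations are given as [roll, pitch, yaw] about the fixed x, y, z axes, in that order (R = Rz(yaw) Ry(pitch) Rx(roll)).
In Python, from station import arm gives the robot as it stands.
- The arm moves only by the tool carry_out, never from a script. Its argument "targets" is a list that holds one entry, the list of rows, each a list of 7 numbers: the turn, a rotation vector about the tool's x, y, z in units of 8 degrees (1.0 is 8 degrees), then the shift along the tool's x, y, z in units of 2.5 cm (1.0 is 2.5 cm), then the opening, from -1 (shut) to 1 (fully open). A call has 1 to 20 rows; each row shifts and turns the commanded pose from where the row before left it, along the tool's axes as they then stand; what a row does not reach is not made up. A row lasts 1/8 s, in which the tool goes at most 62.5 mm and 10.7 degrees, less where a joint would pass 70% of its speed; a pose out of reach is approached as far as the arm can. A call with a number of a shift or a turn outside -1 to 1 is refused whole. A call with a gripper value outside its range is refused whole. The fingers move at their own pace and stop on an object; "squeeze" is the grip in N (left out, the last holds). Time passes only in rows, so rows that do not move let the fingers close. It gives the time, the measured TCP pose, the force and the opening at its end, in the units of the state.
- arm.get_state(): the state, without advancing time (a new reading comes with each control period).
- arm.grab_frame(name): name is "scene" or "top" or "wrist"; returns (picture, depth): 400x640x3 uint8, red, green, blue; 400x640 float32, m along the optical axis (not along the pixel's ray), 0 where there is no reading.
- arm.camera_model(name): a dict with "camera_matrix" (3x3 intrinsics, pixels), "world_from_camera" (4x4, takes a point from camera to world coordinates). Camera axes: x right, y down, z forward; pixel columns grow to the right and rows downward; lengths in m; the calibration is good to about 2 mm. A picture is of the moment at which its call begins: read the wrist's pose just before it. camera_model takes no time and is no camera call; for the wrist camera it gives the pose at the moment of the call.
- arm.job_done(): hands the job in, once; it reports no verdict.
Trained networks look in the newest picture that a camera, given by its name, has taken for a name from the list of things; names that differ only in an ending like _2 or _b are one class to them, and where a whole thing is asked for, a point or a joint stands for the part that bears it (a point fixed in the world has none). Each returns a list of dicts, best first, with "conf" (0 to 1); they miss things now and then, are a little off and sometimes report something else, mostly with a low value. They report only what shows in the picture. A call takes as long as a camera call. They do not tell look-alikes from the thing itself.
- arm.spot_in(camera, query): "point" ([row, column] in pixels, amid what is visible of it).
- arm.landmark_of(camera, query): "point" ([row, column] in pixels: a listed point, or the origin of a listed thing).
The state is a dict: "t": time; "q": joint angles; "qd": joint speeds; "joint_efforts": joint torques, N m; "eef_pos": TCP position; "ee_rot": TCP orientation; "force": force on the tool from outside, world axes, zero at the start; "moment": the same for the moment, N m; "width": finger opening in m.
Only numpy, scipy, OpenCV 4.12 (cv2) and the standard library are available. Lean on these libraries where they do the work, as an engineer would, in place of code of your own. Each camera call takes 0.05 s, during which the arm holds its last target.

TASK

With the wire scoop, lift the three good citrine pebbles out of the sorting tray so that the small chips drop back between its wires and every chip stays in the tray. Tip the pebbles gently, from low down, into the porcelain dish, never touching a stone with the gripper, then stand the scoop level on its green mat again and let go. Leave the crystal, dop, lap and index gear where they lie.

Things in the scene. Friction and masses are not known exactly. Their poses are not given: they have to be found in the camera images.
- tray: White enamelled sorting tray, blue rim, fixed, open on top, 372 x 162 mm outside, 48 mm high. Origin on its underside; x runs lengthwise to its sloping end, y across, z up. Inside: upright end wall at x = -200 mm, y within +-78 mm, floor top at z = 3 mm, flat to x = +140 mm, where the sloping end begins. The stones start between x = -70 and +130 mm; behind that, towards the end wall, it is empty.
- tray_slope_foot (a point): Middle of the foot of the tray's sloping end, on the tray's floor. From here the end wall, plain and of full width, leans outwards: it rises at 60 deg to the rim, 26 mm further along the tray's x and 45 mm higher.
- scoop: Steel wire scoop, 220 g (varies), loose on the green mat. Origin: centre of its underside; x points out of its open mouth, y across, z up. Floor: five smooth, slippery 3 mm wires along x, at y = 0, +-26, +-52 mm (23 mm gaps), from x = -50 to free ends, 2 mm thick, at x = +62. The back, five wires with open gaps, rises from x = -50 to a rail at x = -56, z = 42. Width over all 132 mm. Mass centre about (-5, 0, 35) mm.
- scoop_grip (a point): Centre of the scoop's black grip bar, at (0, 0, 88) mm in the scoop. The bar runs along the scoop's x: 94 mm long, 16 mm wide (pinch it across y), 20 mm tall, carried by wire legs at its two ends, its middle 50 mm clear. 68 mm are free between the bar and the floor wires.
- scoop_mouth (a point): Middle of the scoop's mouth, at the free end of the middle floor wire, 1.5 mm above the underside. The open wire sides flare: from the outer wires' ends the side rails rise to y = +-64, z = 42 mm at x = +16 mm and run level to the back rail; another wire runs below them at y = +-63, z = 22 mm.
- mat: Flat green mat, 140 (x) x 130 (y) x 3 mm, fixed to the counter: the scoop's place. Origin at the centre of its underside, top at z = 3 mm.
- dish: White round porcelain dish, 170 mm across the rim, 36 mm high, flat inner floor about 115 mm across at z = 5 mm, flaring sides 5 mm thick, 450 g, loose. Origin at the centre of its underside, z up.
- dish_in (a point): Centre of the dish's inner floor.
- pebble0: Good citrine pebble, rounded, deep amber, about 40 x 36 x 31 mm, 60 g (varies), loose in the tray; too big for the gaps of the scoop. Origin at its centre.
- pebble1: Good citrine pebble, rounded, honey yellow, about 42 x 35 x 30 mm, 60 g (varies), loose in the tray; too big for the gaps of the scoop. Origin at its centre.
- pebble2: Good citrine pebble, rounded, deep amber, about 39 x 37 x 32 mm, 60 g (varies), loose in the tray; too big for the gaps of the scoop. Origin at its centre.
- chip0: Small pale yellow citrine chip, angular, about 18 x 16 x 14 mm, 10 g, loose in the tray; it passes the 23 mm gaps of the scoop. Origin at its centre.
- chip1: Small pale yellow citrine chip, angular, about 18 x 16 x 14 mm, 10 g, loose in the tray; it passes the 23 mm gaps of the scoop. Origin at its centre.
- chip2: Small pale yellow citrine chip, angular, about 18 x 16 x 14 mm, 10 g, loose in the tray; it passes the 23 mm gaps of the scoop. Origin at its centre.
- chip3: Small pale yellow citrine chip, angular, about 18 x 16 x 14 mm, 10 g, loose in the tray; it passes the 23 mm gaps of the scoop. Origin at its centre.
- chip4: Small pale yellow citrine chip, angular, about 18 x 16 x 14 mm, 10 g, loose in the tray; it passes the 23 mm gaps of the scoop. Origin at its centre.
- index_gear: Bystander: flat steel index gear, 102 mm across, 6 mm thick, lying on the counter. Origin at the centre of its underside.
- copper_lap: Bystander: small copper lap, a disc 102 mm across, 8 mm thick, lying on the counter. Origin at the centre of its underside.
- dop: Bystander: tapered brass dop, 58 mm tall, standing on its 20 mm wide foot. Origin at the centre of its underside.
- crystal: Bystander: six-sided pointed citrine crystal, 62 mm tall, 34 mm across, standing upright. Origin at the centre of its underside.
Mind the look-alikes: they are no part of the job. There is more than one size of the dish; the job needs the largest. What is shaped like the pebble1 but grey is not meant.

How it is judged:
On the way, in this order (a step that is already met when the one before it is completed fails the run):
1. The scoop, with a good pebble in it and no chip, is lifted clear of the tray's rim (height (world z) of scoop above 0.07 m and ((x of pebble0 in the frame of scoop between -0.056 and 0.062 m and y of pebble0 in the frame of scoop between -0.06 and 0.06 m and z of pebble0 in the frame of scoop between 0 and 0.06 m) or (x of pebble1 in the frame of scoop between -0.056 and 0.062 m and y of pebble1 in the frame of scoop between -0.06 and 0.06 m and z of pebble1 in the frame of scoop between 0 and 0.06 m) or (x of pebble2 in the frame of scoop between -0.056 and 0.062 m and y of pebble2 in the frame of scoop between -0.06 and 0.06 m and z of pebble2 in the frame of scoop between 0 and 0.06 m)) and not (x of chip0 in the frame of scoop between -0.056 and 0.062 m and y of chip0 in the frame of scoop between -0.06 and 0.06 m and z of chip0 in the frame of scoop between 0 and 0.06 m) and not (x of chip1 in the frame of scoop between -0.056 and 0.062 m and y of chip1 in the frame of scoop between -0.06 and 0.06 m and z of chip1 in the frame of scoop between 0 and 0.06 m) and not (x of chip2 in the frame of scoop between -0.056 and 0.062 m and y of chip2 in the frame of scoop between -0.06 and 0.06 m and z of chip2 in the frame of scoop between 0 and 0.06 m) and not (x of chip3 in the frame of scoop between -0.056 and 0.062 m and y of chip3 in the frame of scoop between -0.06 and 0.06 m and z of chip3 in the frame of scoop between 0 and 0.06 m) and not (x of chip4 in the frame of scoop between -0.056 and 0.062 m and y of chip4 in the frame of scoop between -0.06 and 0.06 m and z of chip4 in the frame of scoop between 0 and 0.06 m)), for 0.2 s.
2. All three good pebbles lie in the dish, and all chips in the tray (horizontal distance between each of pebble0, pebble1, pebble2 and dish below 0.07 m and z of pebble0 in the frame of dish between 0.005 and 0.058 m and z of pebble1 in the frame of dish between 0.005 and 0.058 m and z of pebble2 in the frame of dish between 0.005 and 0.058 m and x of chip0 in the frame of tray between -0.203 and 0.17 m and y of chip0 in the frame of tray between -0.081 and 0.081 m and z of chip0 in the frame of tray between 0 and 0.05 m and x of chip1 in the frame of tray between -0.203 and 0.17 m and y of chip1 in the frame of tray between -0.081 and 0.081 m and z of chip1 in the frame of tray between 0 and 0.05 m and x of chip2 in the frame of tray between -0.203 and 0.17 m and y of chip2 in the frame of tray between -0.081 and 0.081 m and z of chip2 in the frame of tray between 0 and 0.05 m and x of chip3 in the frame of tray between -0.203 and 0.17 m and y of chip3 in the frame of tray between -0.081 and 0.081 m and z of chip3 in the frame of tray between 0 and 0.05 m and x of chip4 in the frame of tray between -0.203 and 0.17 m and y of chip4 in the frame of tray between -0.081 and 0.081 m and z of chip4 in the frame of tray between 0 and 0.05 m and angle between dish's own z axis and vertical below 0.1 rad and linear speed of each of pebble0, pebble1, pebble2 below 0.03 m/s), for 0.2 s.
At the end, for the whole second after the job is handed in: All three pebbles rest inside the dish (within 70 mm of its centre, not above its rim), the dish stands level, all five chips are inside the tray, and the scoop stands level on its mat, its centre within 45 mm of the mat's centre, released (all of step 2 and horizontal distance between scoop and mat below 0.045 m and angle between scoop's own z axis and vertical below 0.1 rad and height (world z) of scoop below 0.008 m and linear speed of scoop below 0.02 m/s and contact force between scoop and the fingers below 0.1 N); the robot touches nothing.
It fails at once if The gripper or the arm touches a pebble or a chip (contact force between any of the fingers, the arm and pebble0 above 0.3 N or contact force between any of the fingers, the arm and pebble1 above 0.3 N or contact force between any of the fingers, the arm and pebble2 above 0.3 N or contact force between any of the fingers, the arm and chip0 above 0.3 N or contact force between any of the fingers, the arm and chip1 above 0.3 N or contact force between any of the fingers, the arm and chip2 above 0.3 N or contact force between any of the fingers, the arm and chip3 above 0.3 N or contact force between any of the fingers, the arm and chip4 above 0.3 N).
It fails at once if A pebble is dropped or thrown: it moves faster than 1.4 m/s, a fall of some 100 mm (linear speed of any of pebble0, pebble1, pebble2 above 1.4 m/s).
It fails at once if The crystal, dop, lap or index gear is knocked away by more than 20 mm (distance of any of index_gear, copper_lap, dop, crystal from where it was at the start of the episode above 0.02 m).
It fails at once if The crystal or the dop is tipped over (angle between any of dop, crystal's own z axis and vertical above 0.5 rad).
It also fails if it takes over 67 s, if anything falls off the work surface, if the arm or the gripper's body presses on something with over 40 N, if the wrist force passes 120 N, or if a joint passes its speed limit or range.

## Working session

There is one attempt and no reset: what is moved stays moved. The work goes in short steps, Python scripts to look and compute and a tool call to move; the robot and the scene stay as the last step left them, time stands still between calls to the robot, and variables do not carry over. Pictures are saved under pics/ and viewed, and the job is handed in when it is done.

Besides the shell and the picture viewer there is one more tool, called after "Emit:" as name(argument=value, ...) on one line, values as JSON. carry_out: Moves the arm, as the interface text tells. Its arguments: {"type":"object","properties":{"targets":{"type":"array"},"squeeze":{"type":"number"}},"required":["targets"]}

```bash
ls; mkdir -p pics; python3 - <<'E'
from station import arm
import cv2,numpy as np
print(arm.get_state()); print(arm.grip_depth)
for n in ("scene","top"):
    im,d=arm.grab_frame(n)
    cv2.imwrite(f"pics/{n}0.png",im[:,:,::-1]); np.save(f"pics/{n}0.npy",d)
    print(n,arm.camera_model(n))
E
```

```text
pics
{'t': 0.0, 'q': array([-9.03906596e-01,  3.59393307e-01,  1.10756314e-02, -3.35391042e-04,
       -1.22409466e+00, -2.88114320e-01]), 'qd': array([ 6.14495295e-04, -1.50082437e-04, -6.56394023e-04,  5.72486894e-05,
       -1.96698144e-04, -2.22710366e-03]), 'joint_efforts': array([ 1.22804955e-03, -5.82709301e+01,  2.93069923e+01,  6.99733436e+00,
        7.13152884e-03, -1.55264620e-04]), 'eef_pos': array([ 0.24954245, -0.62697891,  0.40372825]), 'ee_rot': array([ 3.13995366e+00, -1.56929756e-04, -2.76293133e+00]), 'force': array([-0.96628566,  0.04500464, -0.30125514]), 'moment': array([-0.02016689, -0.02895544,  0.00328674]), 'width': 0.08776955364109101}
0.1593
scene {'camera_matrix': array([[496.36827531,   0.        , 313.5393003 ],
       [  0.        , 496.36827531, 197.21233735],
       [  0.        ,   0.        ,   1.        ]]), 'world_from_camera': array([[-0.02770911,  0.70729495, -0.70637529,  1.47878129],
       [ 0.99961154,  0.01748821, -0.02170096, -0.03085705],
       [-0.00299574, -0.70670221, -0.70750478,  1.01541286],
       [ 0.        ,  0.        ,  0.        ,  1.        ]])}
top {'camera_matrix': array([[385.73940718,   0.        , 319.67534046],
       [  0.        , 385.73940718, 197.53509851],
       [  0.        ,   0.        ,   1.        ]]), 'world_from_camera': array([[-0.00700551, -0.99687611,  0.07866989,  0.46990736],
       [-0.99995518,  0.00748469,  0.00579775, -0.05903008],
       [-0.00636846, -0.07862575, -0.99688386,  1.4296406 ],
       [ 0.        ,  0.        ,  0.        ,  1.        ]])}
```

View pics/scene0.png

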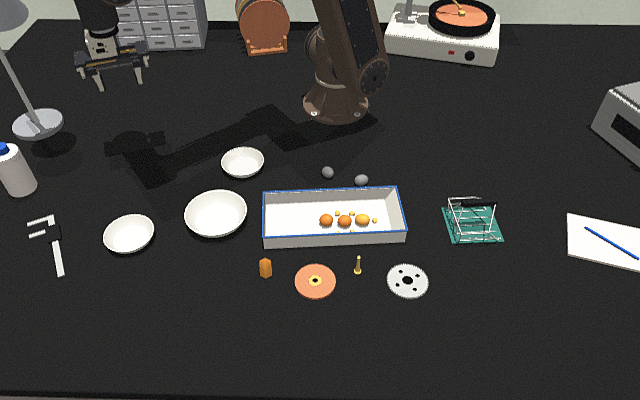

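View pics/top0.png

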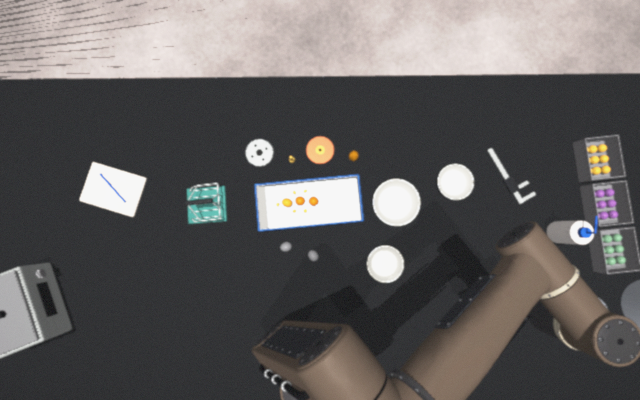

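```bash
cat > h.py <<'E'
from station import arm
import cv2,numpy as np
from scipy.spatial.transform import Rotation as R
def ray(cm,rc):
    K=cm["camera_matrix"];T=cm["world_from_camera"]
    d=np.array([(rc[1]-K[0,2])/K[0,0],(rc[0]-K[1,2])/K[1,1],1.0])
    return T[:3,3],T[:3,:3]@d
def onz(cm,rc,z):
    o,d=ray(cm,rc); return o+d*(z-o[2])/d[2]
def atd(cm,rc,dep):
    o,d=ray(cm,rc); return o+d*dep
def proj(cm,P):
    T=cm["world_from_camera"];p=T[:3,:3].T@(np.asarray(P,float)-T[:3,3]);q=cm["camera_matrix"]@p
    return np.array([q[1]/q[2],q[0]/q[2]])
def crop(name,img,r0,r1,c0,c1,s):
    cv2.imwrite(name,cv2.resize(img[r0:r1,c0:c1,::-1],None,fx=s,fy=s,interpolation=cv2.INTER_CUBIC))
def shot(n):
    cm=arm.camera_model(n); im,d=arm.grab_frame(n); return cm,im,d
def tool():
    s=arm.get_state(); return s["eef_pos"],R.from_euler("xyz",s["ee_rot"]).as_matrix(),s
E
python3 - <<'E'
from h import *
cms={n:arm.camera_model(n) for n in("scene","top")}
Z=dict(tray=0,tray_slope_foot=.003,scoop=.003,scoop_grip=.091,scoop_mouth=.0045,mat=0,dish=0,dish_in=.005,pebble0=.018,pebble1=.018,pebble2=.018,chip0=.01,chip1=.01,chip2=.01,index_gear=0,copper_lap=0,dop=0,crystal=0)
for n in("scene","top"):
    im,d=arm.grab_frame(n)
    print(n)
    for k,z in Z.items():
        if k in("pebble2","chip1","chip2") : continue
        for r in arm.landmark_of(n,k)[:8 if k[:4] in("chip","pebb") else 4]:
            if r["conf"]>.25: print(k,round(r["conf"],2),np.round(r["point"]),np.round(onz(cms[n],r["point"],z),3))
    if n=="scene":
        crop("pics/s_mat.png",im,180,260,420,520,7); crop("pics/s_tray.png",im,175,255,255,415,5); crop("pics/s_dish.png",im,140,260,95,255,5)
    else: crop("pics/t_tray.png",im,130,270,180,420,3.3)
E
```

```text
scene
tray 0.84 [222. 337.] [0.558 0.005 0.   ]
tray 0.57 [218. 345.] [0.544 0.029 0.   ]
tray_slope_foot 0.9 [217. 385.] [0.541 0.138 0.003]
scoop 0.71 [228. 472.] [0.576 0.37  0.003]
scoop 0.33 [219. 374.] [0.55  0.107 0.003]
scoop_grip 0.59 [201. 482.] [0.559 0.38  0.091]
scoop_mouth 0.83 [224. 494.] [0.561 0.433 0.004]
mat 0.98 [224. 471.] [0.557 0.373 0.   ]
dish 0.8 [220. 219.] [ 0.561 -0.32   0.   ]
dish 0.71 [166. 244.] [ 0.336 -0.282  0.   ]
dish 0.67 [228. 471.] [0.573 0.368 0.   ]
dish 0.58 [238. 132.] [ 0.633 -0.543  0.   ]
dish_in 0.91 [236. 133.] [ 0.627 -0.541  0.005]
dish_in 0.72 [165. 241.] [ 0.335 -0.29   0.005]
dish_in 0.69 [219. 217.] [ 0.561 -0.325  0.005]
dish_in 0.58 [223. 371.] [0.565 0.099 0.005]
pebble0 0.63 [219. 345.] [0.564 0.026 0.018]
pebble0 0.62 [219. 325.] [ 0.565 -0.029  0.018]
pebble0 0.58 [213. 360.] [0.542 0.067 0.018]
pebble0 0.52 [173. 326.] [ 0.381 -0.028  0.018]
pebble0 0.42 [179. 362.] [0.404 0.079 0.018]
pebble0 0.38 [222. 220.] [ 0.583 -0.312  0.018]
pebble1 0.63 [219. 345.] [0.564 0.026 0.018]
pebble1 0.62 [219. 325.] [ 0.565 -0.029  0.01
[... 1022 characters left out ...]
0.005]
dish_in 0.72 [264. 385.] [ 0.336 -0.287  0.005]
dish_in 0.47 [201. 311.] [ 0.57  -0.017  0.005]
pebble0 0.65 [200. 301.] [0.573 0.019 0.018]
pebble0 0.63 [243. 286.] [0.415 0.074 0.018]
pebble0 0.61 [201. 286.] [0.568 0.071 0.018]
pebble0 0.51 [254. 316.] [ 0.376 -0.035  0.018]
pebble1 0.65 [200. 301.] [0.573 0.019 0.018]
pebble1 0.63 [243. 286.] [0.415 0.074 0.018]
pebble1 0.61 [201. 286.] [0.568 0.071 0.018]
pebble1 0.51 [254. 316.] [ 0.376 -0.035  0.018]
index_gear 0.68 [150. 258.] [0.763 0.182 0.   ]
index_gear 0.68 [155. 353.] [ 0.741 -0.178  0.   ]
copper_lap 0.75 [151. 321.] [ 0.759 -0.057  0.   ]
dop 0.57 [157. 290.] [0.735 0.058 0.   ]
dop 0.26 [198. 300.] [0.581 0.021 0.   ]
```

```bash
ls pics
```

```text
s_dish.png
s_mat.png
s_tray.png
scene0.npy
scene0.png
t_tray.png
top0.npy
top0.png
```

View pics/s_mat.png

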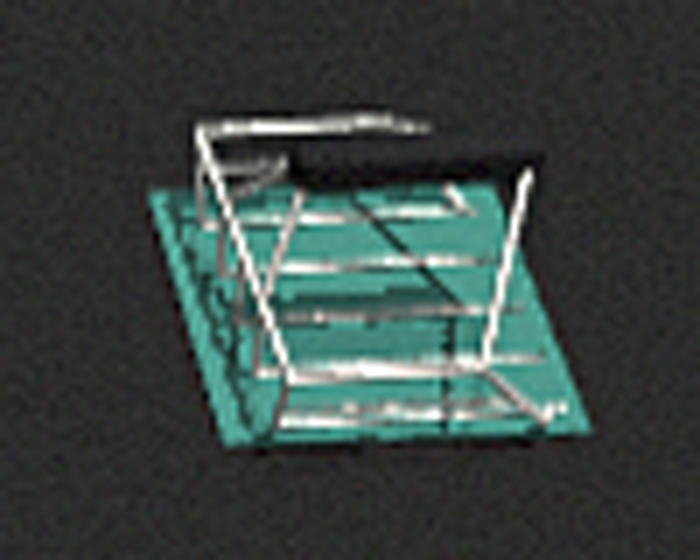

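View pics/s_tray.png

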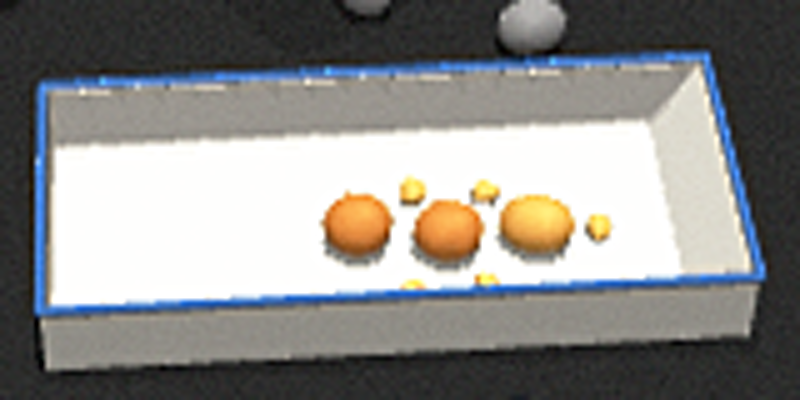

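View pics/t_tray.png

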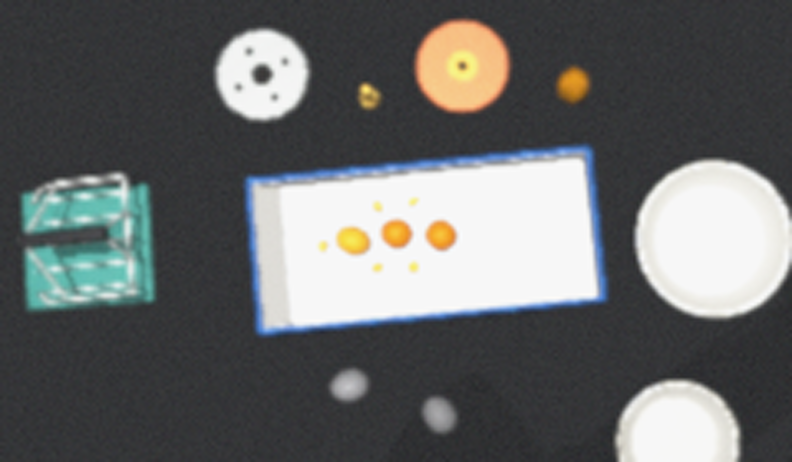

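View pics/s_dish.png

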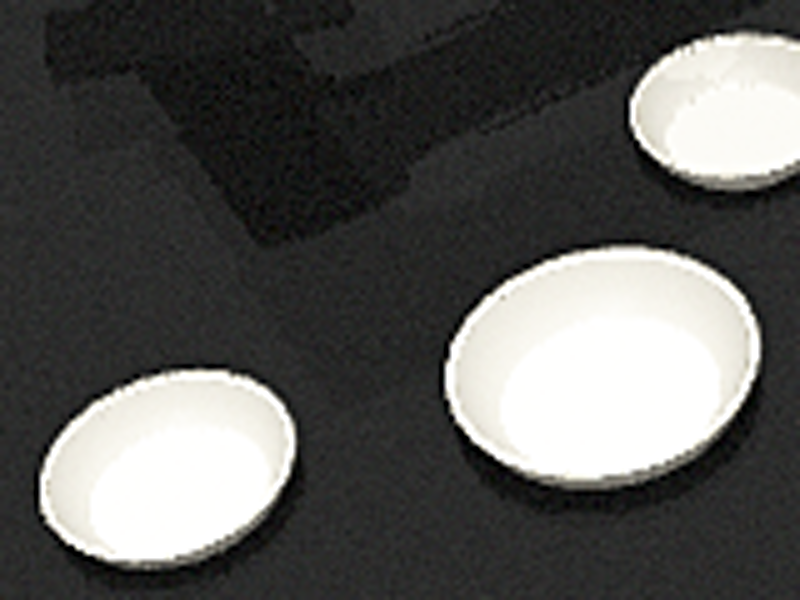

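```bash
cat > meas.py <<'E'
from h import *
for n in("scene","top"):
    cm=arm.camera_model(n); im=cv2.imread(f"pics/{n}0.png")[:,:,::-1].astype(int)
    r,g,b=im[...,0],im[...,1],im[...,2]
    m=(b>r+50)&(b>g+25)
    if n=="scene": m[:,:258]=0;m[:,412:]=0;m[:180]=0
    else: m[:,:250]=0;m[:,368:]=0
    pts=np.argwhere(m); W=np.array([onz(cm,p,.048)[:2] for p in pts])
    (c,s,a)=cv2.minAreaRect((W*1000).astype(np.float32)); print(n,"tray rim",len(W),np.round(c,1),np.round(s,1),round(a,2))
    # long edges lines: project
    # mat
    m=(g>r+40)&(g>60)&(b>r+20)
    m2=np.zeros_like(m); 
    if n=="scene": m2[180:260,420:520]=1
    else: m2[170:240,170:245]=1
    pts=np.argwhere(m&m2); W=np.array([onz(cm,p,.003)[:2] for p in pts])
    (c,s,a)=cv2.minAreaRect((W*1000).astype(np.float32)); print("mat",len(W),np.round(c,1),np.round(s,1),round(a,2))
    # dish outer rim
    m=((r+g+b)>330).astype(np.uint8)
    k,lab,st,cen=cv2.connectedComponentsWithStats(m)
    l=lab[214,215] if n=="scene" else lab[202,397]
    mm=(lab==l).astype(np.uint8); print("area",mm.sum())
    cs=cv2.findContours(mm,cv2.RETR_EXTERNAL,cv2.CHAIN_APPROX_NONE)[0][0][:,0,::-1]
    W=np.array([onz(cm,p,.036)[:2] for p in cs])
    A=np.c_[2*W,np.ones(len(W))]; s=np.linalg.lstsq(A,(W**2).sum(1),rcond=None)[0]
    print("dish",np.round(s[:2],4),"R",np.sqrt(s[2]+s[:2]@s[:2]))
    # stones
    m=((r>130)&(b<r*0.62)).astype(np.uint8); 
    k,lab,st,cen=cv2.connectedComponentsWithStats(m)
    for i in range(1,k):
        x,y,w,h,ar=st[i]
        if ar>=3 and ((n=="scene" and 260<x<410 and 185<y<240) or (n=="top" and 255<x<360 and 175<y<230)):
            z=.018 if ar>40 else .009
            print("stone",ar,np.round(cen[i][::-1],1),np.round(onz(cm,cen[i][::-1],z),4))
E
python3 meas.py
```

```text
scene tray rim 707 [559.   -9.1] [173.4 378.3] 5.06
mat 1125 [559.4 372.1] [131.7 140.6] 3.81
area 2345
dish [ 0.5629 -0.3255] R 0.08555807629809714
stone 18 [212.7 337. ] [0.533  0.0051 0.009 ]
stone 16 [212.8 351.5] [0.5324 0.0454 0.009 ]
stone 124 [219.2 325.8] [ 0.5667 -0.0257  0.018 ]
stone 121 [220.  344.3] [0.5684 0.0246 0.018 ]
stone 131 [219.1 362. ] [0.5637 0.0726 0.018 ]
stone 18 [219.9 374.3] [0.5576 0.107  0.009 ]
stone 6 [231.7 337.5] [0.6028 0.0061 0.009 ]
stone 8 [230.5 351.6] [0.5977 0.044  0.009 ]
top tray rim 674 [562.6 -10. ] [174.9 383.4] 5.08
mat 938 [559.6 370.3] [131.9 144.3] 3.15
area 1863
dish [ 0.5624 -0.3273] R 0.08649349099659154
stone 59 [200.5 299.8] [0.5711 0.0222 0.018 ]
stone 59 [200.9 313.1] [ 0.5692 -0.0266  0.018 ]
stone 62 [202.4 286.7] [0.5644 0.0702 0.018 ]
stone 3 [210.7 293.7] [0.5342 0.0454 0.009 ]
stone 4 [210.5 304.5] [0.5345 0.0055 0.009 ]
```

```bash
cat > plan.py <<'E'
from h import *
def rows(p0,R0,p1,R1,N,grip):
    """rows for a straight move with even turning, shifts in tool axes at start of each row"""
    rv=R.from_matrix(R0.T@R1).as_rotvec(); out=[]
    Rc=R0.copy(); pc=np.array(p0,float)
    for i in range(N):
        p=np.array(p0)+(np.array(p1)-p0)*(i+1)/N
        sh=np.round(Rc.T@(p-pc)/.025,2); tu=np.round(np.degrees(rv)/N/8,2)
        out.append([*tu,*sh,grip])
        pc=pc+Rc@(sh*.025); Rc=Rc@R.from_rotvec(np.radians(tu*8)).as_matrix()
    return out,pc,Rc
def show(o):
    print("[["+",".join("["+",".join(f"{v:g}" for v in r)+"]" for r in o)+"]]")
    a=np.array(o); print("max",np.abs(a[:,:6]).max(),len(o))
def RR(yaw_scoop,pitch=0):
    """tool R for scoop yaw (deg), mouth-up pitch (deg). tool x=-scoop x, y=scoop y, z=-scoop z"""
    S=R.from_euler("zyx",[yaw_scoop,-pitch,0],degrees=True).as_matrix()
    return S@np.diag([-1,1,-1.])
E
python3 - <<'E'
from plan import *
p,Rm,s=tool()
w=arm.camera_model("wrist")["world_from_camera"]
print("cam in tool",np.round(Rm.T@(w[:3,3]-p),3),"\n",np.round(Rm.T@w[:3,:3],3))
o,pc,Rc=rows(p,Rm,np.array([.55,.30,.43]),RR(95),40,1)
show(o[:20]);show(o[20:]);print(pc)
E
```

```text
cam in tool [0.081 0.001 0.02 ] 
 [[ 0.    -0.953 -0.304]
 [ 1.    -0.     0.001]
 [-0.    -0.304  0.953]]
[[[0,0,-0.23,-0.62,0.75,-0.03,1],[0,0,-0.23,-0.65,0.73,-0.02,1],[0,0,-0.23,-0.67,0.71,-0.03,1],[0,0,-0.23,-0.69,0.69,-0.02,1],[0,0,-0.23,-0.71,0.66,-0.03,1],[0,0,-0.23,-0.73,0.64,-0.02,1],[0,0,-0.23,-0.76,0.62,-0.03,1],[0,0,-0.23,-0.77,0.59,-0.02,1],[0,0,-0.23,-0.79,0.57,-0.03,1],[0,0,-0.23,-0.81,0.54,-0.02,1],[0,0,-0.23,-0.83,0.52,-0.03,1],[0,0,-0.23,-0.84,0.49,-0.02,1],[0,0,-0.23,-0.86,0.46,-0.03,1],[0,0,-0.23,-0.88,0.43,-0.02,1],[0,0,-0.23,-0.88,0.41,-0.03,1],[0,0,-0.23,-0.9,0.37,-0.03,1],[0,0,-0.23,-0.91,0.35,-0.02,1],[0,0,-0.23,-0.92,0.32,-0.03,1],[0,0,-0.23,-0.93,0.29,-0.02,1],[0,0,-0.23,-0.94,0.26,-0.03,1]]]
max 0.94 20
[[[0,0,-0.23,-0.95,0.22,-0.02,1],[0,0,-0.23,-0.95,0.2,-0.03,1],[0,0,-0.23,-0.96,0.17,-0.02,1],[0,0,-0.23,-0.97,0.13,-0.03,1],[0,0,-0.23,-0.97,0.11,-0.02,1],[0,0,-0.23,-0.97,0.07,-0.03,1],[0,0,-0.23,-0.97,0.05,-0.02,1],[0,0,-0.23,-0.98,0.01,-0.03,1],[0,0,-0.23,-0.97,-0.02,-0.02,1],[0,0,-0.23,-0.98,-0.05,-0.03,1],[0,0,-0.23,-0.97,-0.09,-0.02,1],[0,0,-0.23,-0.97,-0.11,-0.03,1],[0,0,-0.23,-0.96,-0.15,-0.03,1],[0,0,-0.23,-0.96,-0.17,-0.02,1],[0,0,-0.23,-0.95,-0.21,-0.03,1],[0,0,-0.23,-0.95,-0.23,-0.02,1],[0,0,-0.23,-0.93,-0.27,-0.03,1],[0,0,-0.23,-0.93,-0.3,-0.02,1],[0,0,-0.23,-0.92,-0.32,-0.03,1],[0,0,-0.23,-0.91,-0.36,-0.02,1]]]
max 0.98 20
[0.55000046 0.30008228 0.42992767]
```

Emit:
carry_out(targets=[[[0, 0, -0.25, -0.65, 0.75, 0, 1], [0, 0, -0.25, -0.65, 0.75, 0, 1], [0, 0, -0.25, -0.7, 0.7, 0, 1], [0, 0, -0.25, -0.7, 0.7, 0, 1], [0, 0, -0.25, -0.7, 0.65, 0, 1], [0, 0, -0.25, -0.75, 0.65, 0, 1], [0, 0, -0.25, -0.75, 0.6, 0, 1], [0, 0, -0.25, -0.8, 0.6, 0, 1], [0, 0, -0.25, -0.8, 0.55, 0, 1], [0, 0, -0.25, -0.8, 0.55, 0, 1], [0, 0, -0.25, -0.85, 0.5, 0, 1], [0, 0, -0.25, -0.85, 0.5, 0, 1], [0, 0, -0.25, -0.85, 0.45, 0, 1], [0, 0, -0.25, -0.9, 0.45, 0, 1], [0, 0, -0.25, -0.9, 0.4, 0, 1], [0, 0, -0.25, -0.9, 0.4, 0, 1], [0, 0, -0.25, -0.9, 0.35, 0, 1], [0, 0, -0.25, -0.9, 0.3, 0, 1], [0, 0, -0.25, -0.95, 0.3, 0, 1], [0, 0, -0.25, -0.95, 0.25, 0, 1]]])

```text
t: 4.2
eef_pos: [0.3906, -0.1567, 0.4049]
ee_rot: [-3.141, 0.0, -2.063]
force: [-0.3, 0.0, 0.4]
width: 0.0873
```

```bash
python3 - <<'E'
from plan import *
p,Rm,s=tool(); print(p,s["ee_rot"],s["force"])
cm,im,d=shot("wrist"); cv2.imwrite("pics/w1.png",im[:,:,::-1])
o,pc,Rc=rows(p,Rm,np.array([.555,.30,.42]),RR(95),21,1)
show(o)
E
```

```text
[ 0.39061284 -0.15674549  0.40494119] [-3.14093199e+00  4.16256140e-04 -2.06346642e+00] [-0.31166982  0.00100539  0.3526425 ]
[[[-0,0,-0.2,-0.91,0.14,-0.03,1],[-0,0,-0.2,-0.92,0.11,-0.03,1],[-0,0,-0.2,-0.92,0.08,-0.03,1],[-0,0,-0.2,-0.93,0.06,-0.02,1],[-0,0,-0.2,-0.92,0.03,-0.03,1],[-0,0,-0.2,-0.92,0.01,-0.03,1],[-0,0,-0.2,-0.93,-0.02,-0.03,1],[-0,0,-0.2,-0.92,-0.05,-0.03,1],[-0,0,-0.2,-0.92,-0.07,-0.03,1],[-0,0,-0.2,-0.92,-0.09,-0.02,1],[-0,0,-0.2,-0.92,-0.12,-0.03,1],[-0,0,-0.2,-0.91,-0.15,-0.03,1],[-0,0,-0.2,-0.91,-0.17,-0.03,1],[-0,0,-0.2,-0.9,-0.2,-0.03,1],[-0,0,-0.2,-0.9,-0.23,-0.03,1],[-0,0,-0.2,-0.89,-0.24,-0.02,1],[-0,0,-0.2,-0.89,-0.28,-0.03,1],[-0,0,-0.2,-0.87,-0.29,-0.03,1],[-0,0,-0.2,-0.87,-0.33,-0.03,1],[-0,0,-0.2,-0.86,-0.34,-0.03,1],[-0,0,-0.2,-0.84,-0.37,-0.03,1]]]
max 0.93 21
```

View pics/w1.png

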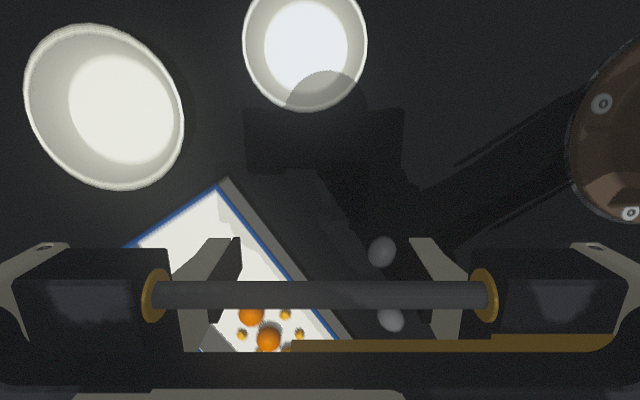

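Emit:
carry_out(targets=[[[0, 0, -0.2, -0.98, 0.15, 0, 1], [0, 0, -0.2, -0.98, 0.1, 0, 1], [0, 0, -0.2, -0.98, 0.1, 0, 1], [0, 0, -0.2, -0.98, 0.05, 0, 1], [0, 0, -0.2, -0.98, 0.05, 0, 1], [0, 0, -0.2, -0.98, 0, 0, 1], [0, 0, -0.2, -0.98, 0, 0, 1], [0, 0, -0.2, -0.98, -0.05, 0, 1], [0, 0, -0.2, -0.98, -0.05, 0, 1], [0, 0, -0.2, -0.98, -0.1, 0, 1], [0, 0, -0.2, -0.98, -0.1, 0, 1], [0, 0, -0.2, -0.98, -0.15, 0, 1], [0, 0, -0.2, -0.98, -0.2, 0, 1], [0, 0, -0.2, -0.98, -0.2, 0, 1], [0, 0, -0.2, -0.98, -0.25, 0, 1], [0, 0, -0.2, -0.98, -0.25, 0, 1], [0, 0, -0.2, -0.98, -0.3, 0, 1], [0, 0, -0.2, -0.98, -0.3, 0, 1], [0, 0, -0.2, -0.98, -0.35, 0, 1], [0, 0, -0.2, -0.98, -0.35, 0, 1]]])

```text
t: 6.75
eef_pos: [0.5564, 0.315, 0.4045]
ee_rot: [3.142, -0.0, -1.504]
force: [1.0, -0.1, -0.4]
width: 0.0875
```

Emit:
carry_out(targets=[[[0, 0, -0.2, -0.98, 0, 0, 1], [0, 0, 0, -0.98, 0, 0, 1], [0, 0, 0, -0.98, 0, 0, 1], [0, 0, 0, -0.8, 0, 0, 1], [0, 0, 0, 0, 0, 0, 1]]])

```text
t: 7.38
eef_pos: [0.5474, 0.4082, 0.4043]
ee_rot: [3.141, -0.0, -1.477]
force: [0.5, -0.8, 0.3]
width: 0.0877
```

```bash
python3 - <<'E'
from plan import *
p,Rm,s=tool(); print(p,s["ee_rot"],s["force"])
cm,im,d=shot("wrist"); cv2.imwrite("pics/w2.png",im[:,:,::-1]); np.save("pics/w2.npy",d); import pickle; pickle.dump(cm,open("pics/w2.pkl","wb"))
print(cm["camera_matrix"])
for k in("scoop_grip","scoop_mouth","scoop","mat"):
    for r in arm.landmark_of("wrist",k)[:2]:
        z=dict(scoop_grip=.091,scoop_mouth=.0045,scoop=.003,mat=0)[k]; print(k,r,onz(cm,r["point"],z))
E
```

```text
[0.54741936 0.4082276  0.40433124] [ 3.14139562e+00 -1.23910810e-04 -1.47681708e+00] [ 0.4749007  -0.78700565  0.28397921]
[[314.29725077   0.         319.40642024]
 [  0.         314.29725077 197.25666441]
 [  0.           0.           1.        ]]
scoop_grip {'point': [146.0, 303.5], 'conf': 0.67} [0.56662195 0.37191598 0.091     ]
scoop_grip {'point': [134.3, 311.1], 'conf': 0.59} [0.56049358 0.36052864 0.091     ]
scoop {'point': [136.1, 308.3], 'conf': 0.69} [0.56502601 0.37295974 0.003     ]
mat {'point': [134.6, 310.6], 'conf': 0.81} [0.56248099 0.37127403 0.        ]
```

View pics/w2.png

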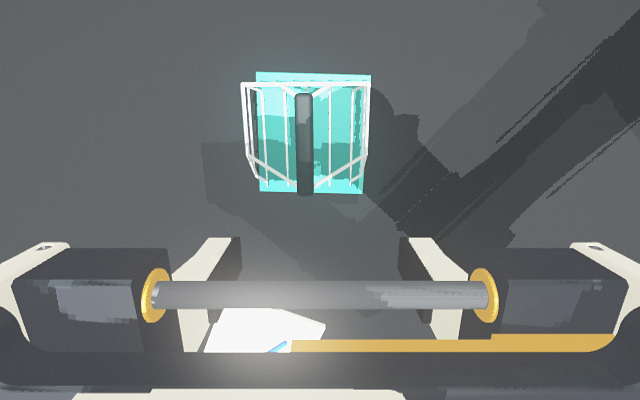

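```bash
python3 - <<'E'
from h import *; import pickle
cm=pickle.load(open("pics/w2.pkl","rb")); d=np.load("pics/w2.npy"); im=cv2.imread("pics/w2.png")[:,:,::-1].astype(int)
P=[]
for r in range(80,205):
    for c in range(285,325):
        if d[r,c]>0:
            w=atd(cm,(r,c),d[r,c])
            if w[2]>.09 and im[r,c].max()<110: P.append(w)
P=np.array(P);print(len(P),P.min(0),P.max(0),np.median(P[:,2]),np.percentile(P[:,2],90))
Q=P[P[:,2]>.094]
(c,s,a)=cv2.minAreaRect((Q[:,:2]*1000).astype(np.float32)); print(c,s,a,Q.mean(0))
E
```

```text
1005 [0.55435281 0.32491464 0.09356404] [0.57711425 0.41830962 0.103767  ] 0.10073788309656129 0.10196664313210944
(565.759033203125, 371.6646728515625) (15.815256118774414, 93.3538589477539) 5.801169395446777 [0.56453706 0.38450247 0.1005571 ]
```

Emit:
carry_out(targets=[[[0, 0, 0, 0.76, -0.3, 0.5, 1], [0, 0, 0, 0.76, -0.28, 0.5, 1], [0, 0, 0, 0, 0, 1, 1], [0, 0, 0, 0, 0, 1, 1], [0, 0, 0, 0, 0, 1, 1], [0, 0, 0, 0, 0, 1, 1], [0, 0, 0, 0, 0, 0.7, 1], [0, 0, 0, 0, 0, 0.38, 1], [0, 0, 0, 0, 0, 0, 1]]], squeeze=40)

```text
t: 8.75
eef_pos: [0.566, 0.3696, 0.2522]
ee_rot: [3.141, -0.001, -1.479]
force: [-0.2, -0.4, 0.2]
width: 0.0876
```

```bash
python3 - <<'E'
from h import *
p,Rm,s=tool(); print(p,s["ee_rot"],s["force"])
cm,im,d=shot("scene"); crop("pics/s3.png",im,100,270,400,560,4)
E
```

```text
[0.56595592 0.36960049 0.25215851] [ 3.14095120e+00 -6.74386181e-04 -1.47851561e+00] [-0.18894765 -0.40053362  0.18354011]
```

View pics/s3.png

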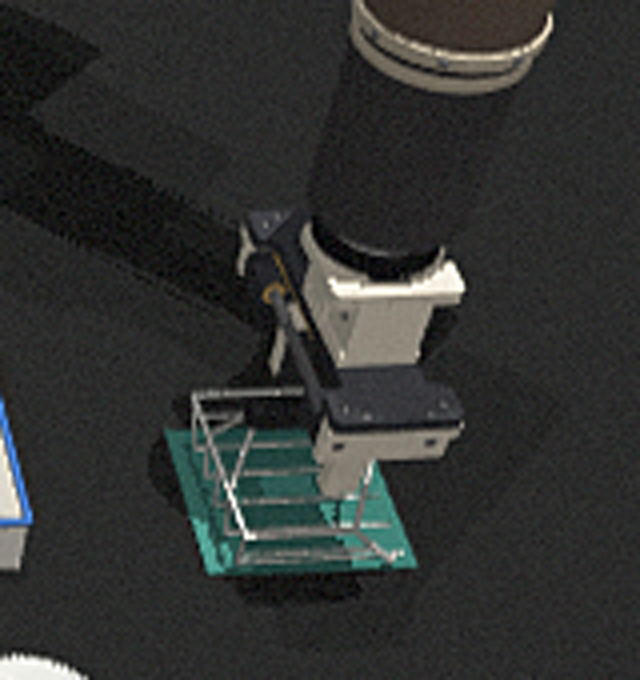

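Emit:
carry_out(targets=[[[0, 0, 0, 0, 0, 0, -1], [0, 0, 0, 0, 0, 0, -1], [0, 0, 0, 0, 0, 0, -1], [0, 0, 0, 0, 0, 0, -1], [0, 0, 0, 0, 0, 0, -1], [0, 0, 0, 0, 0, 0, -1]]], squeeze=50)

```text
t: 9.55
eef_pos: [0.5658, 0.37, 0.2527]
ee_rot: [-3.142, 0.0, -1.478]
force: [-0.3, -0.5, 0.0]
width: 0.0336
```

Emit:
carry_out(targets=[[[0, 0, 0, 0, 0, -0.4, -1], [0, 0, 0, 0, 0, -0.8, -1], [0, 0, 0, 0, 0, -0.9, -1], [0, 0, 0, 0, 0, -0.9, -1], [0, 0, 0, 0, 0, -0.5, -1]]])

```text
t: 10.18
eef_pos: [0.5659, 0.37, 0.3419]
ee_rot: [-3.14, 0.001, -1.478]
force: [0.1, 0.3, -2.8]
width: 0.0138
```

```bash
python3 - <<'E'
from h import *
p,Rm,s=tool(); print(p,s["ee_rot"],s["force"],s["moment"])
cm,im,d=shot("scene"); crop("pics/s4.png",im,60,270,400,560,3.7)
cm,im,d=shot("wrist"); cv2.imwrite("pics/w4.png",im[:,:,::-1])
E
```

```text
[0.5658986  0.3700269  0.34186072] [-3.14036165e+00  1.09575127e-03 -1.47821710e+00] [ 0.14241548  0.33413666 -2.75982334] [ 0.02577438  0.10634206 -0.06078478]
```

View pics/s4.png

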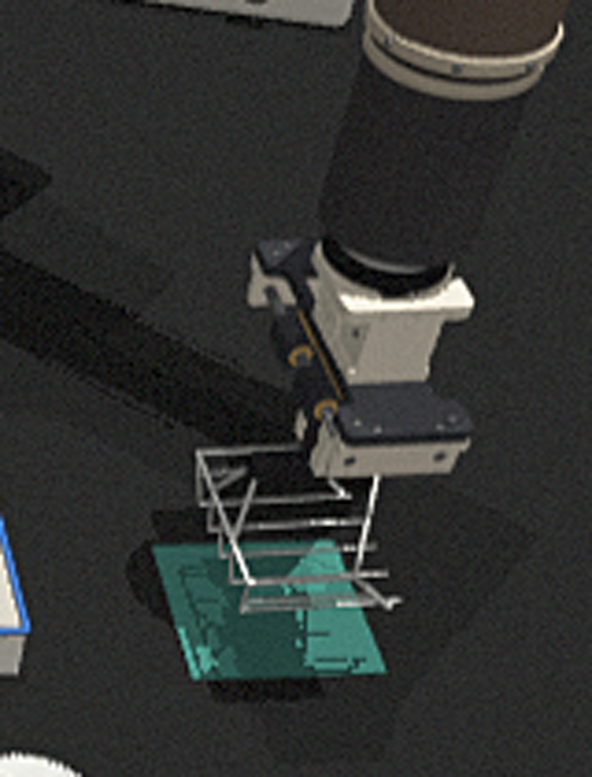

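View pics/w4.png

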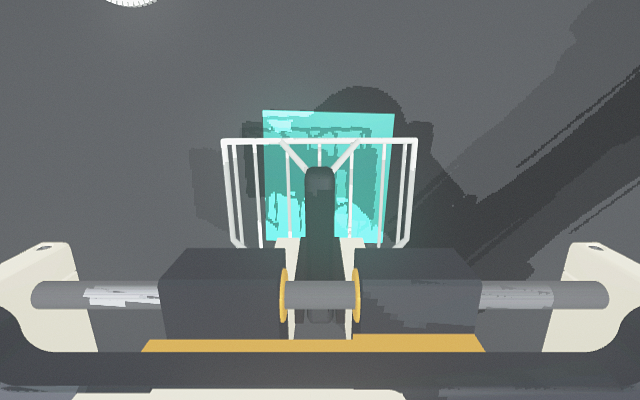

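```bash
python3 - <<'E'
from h import *
p,Rm,s=tool(); print(s["width"],p)
cm,im,d=shot("wrist")
def pt(r0,r1,c0,c1,lo,hi):
    P=[]
    for r in range(r0,r1):
        for c in range(c0,c1):
            if d[r,c]>0:
                t=Rm.T@(atd(cm,(r,c),d[r,c])-p)
                if lo<t[2]<hi: P.append(t)
    P=np.array(P); return P
P=pt(130,160,215,425,.15,.23); print("rail",len(P),np.median(P,0),P.min(0),P.max(0))
L=P[P[:,1]<-.03];Q=P[P[:,1]>.03];print(np.median(L,0),np.median(Q,0))
P=pt(165,235,300,340,.10,.18); print("bar",len(P),np.median(P,0),np.percentile(P,[5,95],axis=0))
# bar slope
A=np.c_[P[:,0],np.ones(len(P))]; print(np.linalg.lstsq(A,P[:,2],rcond=None)[0],np.linalg.lstsq(A,P[:,1],rcond=None)[0])
P=pt(150,250,215,425,.235,.27); print("floor",len(P)); 
if len(P)>5:
  print(np.median(P,0),P.min(0),P.max(0)); A=np.c_[P[:,:2],np.ones(len(P))]; print(np.linalg.lstsq(A,P[:,2],rcond=None)[0])
E
```

```text
0.01370768273230867 [0.56603953 0.37013054 0.34187708]
rail 788 [ 0.05238975 -0.01334947  0.22911791] [ 0.04157485 -0.06613173  0.20292585] [0.05557514 0.06380136 0.22999772]
[ 0.05294908 -0.05361266  0.22958736] [0.05358784 0.05169349 0.22963218]
bar 1853 [ 0.02829629 -0.00111402  0.17615788] [[ 0.01235448 -0.0079496   0.17488735]
 [ 0.04328167  0.00618793  0.17899695]]
[0.02279384 0.17574794] [-0.00294014 -0.00082153]
floor 968
[ 0.00510262 -0.0263767   0.2506402 ] [-0.04432687 -0.0657245   0.23634617] [0.04448808 0.06361337 0.26999707]
[-0.08228952 -0.00309773  0.25502437]
```

Emit:
carry_out(targets=[[[0, 0, 0, 0, 0, 0.8, -1], [0, 0, 0, 0, 0, 0.9, -1], [0, 0, 0, 0, 0, 0.6, -1], [0, 0, 0, 0, 0, 0.26, -1], [0, 0, 0, 0, 0, 0, -1], [0, 0, 0, 0, 0, 0, 0], [0, 0, 0, 0, 0, 0, 0], [0, 0, 0, 0, 0, 0, 0], [0, 0, 0, 0, 0, 0, 0], [0, 0, 0, 0, 0, 0, 0], [0, 0, 0, 0, 0, 0.5, 0], [0, 0, 0, 0, 0, 0.48, 0], [0, 0, 0, 0, 0, 0, 0]]])

```text
t: 11.95
eef_pos: [0.5654, 0.3695, 0.2496]
ee_rot: [3.139, -0.002, -1.478]
force: [-0.0, -0.3, 0.4]
width: 0.0438
```

Emit:
carry_out(targets=[[[0, 0, 0, 0, 0, 0, -1], [0, 0, 0, 0, 0, 0, -1], [0, 0, 0, 0, 0, 0, -1], [0, 0, 0, 0, 0, 0, -1], [0, 0, 0, 0, 0, 0, -1], [0, 0, 0, 0, 0, 0, -1], [0, 0, 0, 0, 0, 0, -1], [0, 0, 0, 0, 0, 0, -1]]])

```text
t: 12.95
eef_pos: [0.5659, 0.3701, 0.252]
ee_rot: [-3.141, 0.0, -1.478]
force: [-1.5, 0.4, 4.2]
width: 0.0155
```

Emit:
carry_out(targets=[[[0, 0, 0, 0, 0, -0.4, -1], [0, 0, 0, 0, 0, -0.9, -1], [0, 0, 0, 0, 0, -0.9, -1], [0, 0, 0, 0, 0, -0.9, -1], [0, 0, 0, 0, 0, -0.9, -1], [0, 0, 0, 0, 0, 0, -1]]])

```text
t: 13.7
eef_pos: [0.5661, 0.3701, 0.3536]
ee_rot: [-3.139, 0.002, -1.478]
force: [-0.4, -0.3, -1.1]
width: 0.0158
```

```bash
cat > hand.py <<'E'
from h import *
def inhand(save=None):
    p,Rm,s=tool()
    cm,im,d=shot("wrist")
    if save: cv2.imwrite(save,im[:,:,::-1])
    rr,cc=np.nonzero(d>0)
    K=cm["camera_matrix"];T=cm["world_from_camera"]
    z=d[rr,cc]; C=np.c_[(cc-K[0,2])/K[0,0]*z,(rr-K[1,2])/K[1,1]*z,z]
    W=C@T[:3,:3].T+T[:3,3]; t=(W-p)@Rm
    bar=t[(abs(t[:,1])<.012)&(t[:,0]>.014)&(t[:,0]<.05)&(t[:,2]>.13)&(t[:,2]<.19)]
    print("width",round(s["width"],4),"bar n",len(bar),"top z",np.round(np.percentile(bar[:,2],[5,50]),4),"y",np.round(np.percentile(bar[:,1],[2,98]),4),"x max",np.round(bar[:,0].max(),4))
    b=bar[bar[:,2]<np.percentile(bar[:,2],60)+.002]
    print(" bar slope z/x",np.polyfit(b[:,0],b[:,2],1)," y/x",np.polyfit(b[:,0],b[:,1],1))
    rail=t[(t[:,0]>.03)&(t[:,0]<.08)&(t[:,2]>.195)&(t[:,2]<.223)&(abs(t[:,1])>.012)]
    print(" rail n",len(rail),np.round(np.median(rail,0),4),"y",np.round([rail[:,1].min(),rail[:,1].max()],4), "slope x/y",np.polyfit(rail[:,1],rail[:,0],1)[0],"z/y",np.polyfit(rail[:,1],rail[:,2],1)[0])
    return p,Rm,s,t,cm,im,d
E
python3 - <<'E'
from hand import *
p,Rm,s,t,*_=inhand("pics/w5.png"); print(p,s["ee_rot"],s["force"])
E
```

```text
width 0.0158 bar n 2669 top z [0.15   0.1514] y [-0.0095  0.0094] x max 0.0479
 bar slope z/x [0.01836999 0.1506749 ]  y/x [ 0.00122979 -0.00089207]
 rail n 1813 [ 0.0532 -0.013   0.205 ] y [-0.0671  0.065 ] slope x/y 0.0010204312003631712 z/y -0.00100468580406113
[0.56611192 0.37013687 0.35362245] [-3.13904926e+00  2.14607496e-03 -1.47822222e+00] [-0.44887675 -0.34002153 -1.08957581]
```

View pics/w5.png

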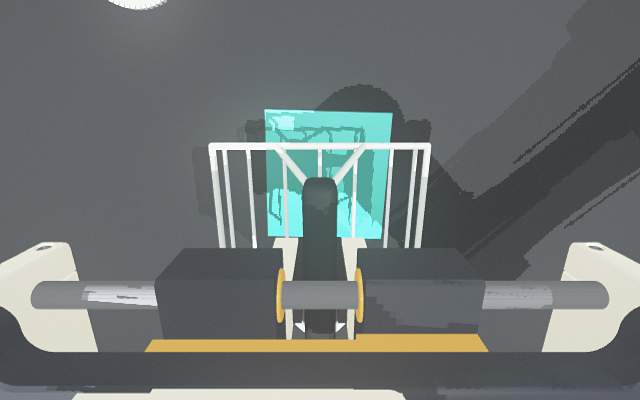

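Emit:
carry_out(targets=[[[0, 0, 0.03, 0.5, 0.08, 0, -1], [0, 0, 0, 0.98, 0.08, 0, -1], [0, 0, 0, 0.98, 0.08, 0, -1], [0, 0, 0, 0.98, 0.08, 0, -1], [0, 0, 0, 0.98, 0.08, 0, -1], [0, 0, 0, 0.98, 0.08, 0, -1], [0, 0, 0, 0.98, 0.08, 0, -1], [0, 0, 0, 0.98, 0.08, 0, -1], [0, 0, 0, 0.98, 0.08, 0, -1], [0, 0, 0, 0.98, 0.08, 0, -1], [0, 0, 0, 0.98, 0.08, 0, -1], [0, 0, 0, 0.98, 0.08, 0, -1], [0, 0, 0, 0.98, 0.08, 0, -1], [0, 0, 0, 0.98, 0.08, 0, -1], [0, 0, 0, 0.98, 0.08, 0, -1], [0, 0, 0, 0.98, 0.08, 0, -1], [0, 0, 0, 0.98, 0.08, 0, -1], [0, 0, 0, 0.98, 0.08, 0, -1], [0, 0, 0, 0.98, 0.08, 0, -1], [0, 0, 0, 0.98, 0.08, 0, -1]]], squeeze=60)

```text
t: 16.25
eef_pos: [0.5679, -0.1113, 0.3517]
ee_rot: [-3.142, -0.0, -1.482]
force: [-0.3, 0.6, -2.4]
width: 0.0153
```

Emit:
carry_out(targets=[[[0, 0, 0, 0.5, 0.02, 0, -1], [0, 0, 0, 0, 0, 0, -1]]])

```text
t: 16.5
eef_pos: [0.5687, -0.1232, 0.3515]
ee_rot: [3.141, 0.0, -1.484]
force: [-0.9, 1.4, -2.7]
width: 0.0155
```

```bash
cat > trayf.py <<'E'
from hand import *
O=np.array([.5595,.0074]);u=np.array([-.0882,.9961]);v=np.array([-.9961,-.0882])
def tf(P): q=np.array(P)[:2]-O; return np.array([q@u,q@v])
def scoop_origin(off=(-.002,-.0008,.249)):
    p,Rm,s=tool(); return p+Rm@np.array(off)
E
python3 - <<'E'
from trayf import *
p,Rm,s,t,cm,im,d=inhand("pics/w6.png"); print(p,s["ee_rot"],s["force"])
so=scoop_origin();print("scoop in tray",tf(so),so[2])
cm,im,d=shot("scene"); crop("pics/s6.png",im,110,260,240,420,4)
cm,im,d=shot("top"); crop("pics/t6.png",im,150,250,240,420,4)
E
```

```text
width 0.0155 bar n 2660 top z [0.1499 0.1513] y [-0.0095  0.0094] x max 0.0478
 bar slope z/x [0.01739145 0.15061935]  y/x [ 0.00060064 -0.00091345]
 rail n 1819 [ 0.0533 -0.013   0.205 ] y [-0.067  0.065] slope x/y -0.0009406732209751246 z/y -0.00046983508212260336
[ 0.56865428 -0.12316937  0.35151111] [ 3.14141168e+00  9.76226800e-05 -1.48385626e+00] [-0.91806204  1.39236377 -2.72339803]
scoop in tray [-0.1282747   0.00152598] 0.1025335315061929
```

View pics/w6.png

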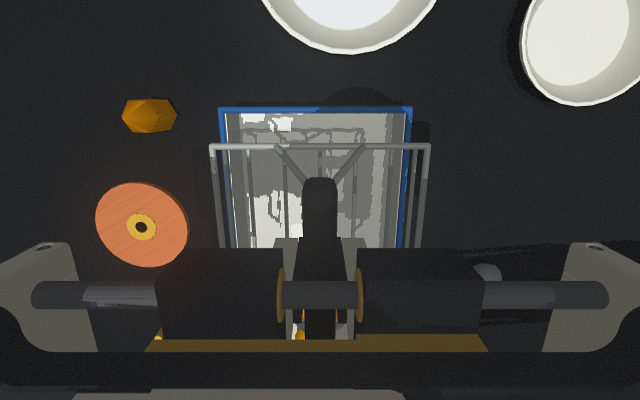

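View pics/s6.png

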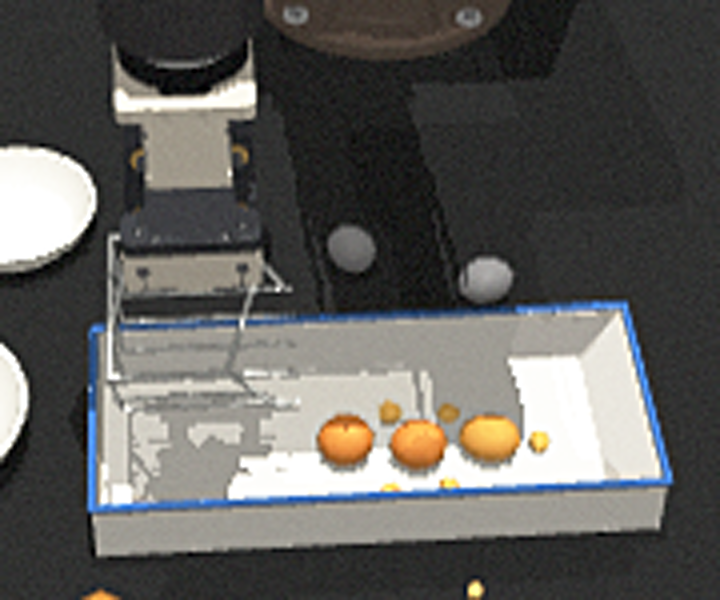

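```bash
python3 - <<'E'
from trayf import *
p,Rm,s=tool()
cm=arm.camera_model("wrist"); im=cv2.imread("pics/w6.png")[:,:,::-1].astype(int)
r,g,b=im[...,0],im[...,1],im[...,2]
m=(b>r+40)&(b>g+20); pts=np.argwhere(m)
W=np.array([onz(cm,q,.048) for q in pts]); t=(W-p)@Rm
e=t[(t[:,0]<.085)&(t[:,0]>.05)]
for lo,hi in((.045,.055),(.055,.065),(.065,.075),(.075,.084)):
    k=t[(t[:,0]>lo)&(t[:,0]<hi)]; 
    if len(k): print(lo,len(k),"L",np.median(k[k[:,1]<0][:,1]),"R",np.median(k[k[:,1]>0][:,1]) if (k[:,1]>0).any() else None)
print("far end x",t[:,0].max(), np.median(t[t[:,0]>.078][:,0]))
tr=np.array([tf(w) for w in W]); print(tr.min(0),tr.max(0))
E
```

```text
0.045 137 L -0.0874700979406888 R 0.0773261856615475
0.055 154 L -0.08745445899645637 R 0.07735609382712928
0.065 1298 L -0.045734680385497016 R 0.04574178321689989
far end x 0.07398980795008567 nan
[-0.20357444 -0.08812753] [-0.06827933  0.08264035]
  return _methods._mean(a, axis=axis, dtype=dtype,
  ret = ret.dtype.type(ret / rcount)
```

Emit:
carry_out(targets=[[[0, 0, 0, 0, -0.12, 0.5, -1], [0, 0, 0, 0, 0, 0.9, -1], [0, 0, 0, 0, 0, 0.9, -1], [0, 0, 0, 0, 0, 0.8, -1], [0, 0, 0, 0, 0, 0.5, -1], [0, 0, 0, 0, 0, 0.25, -1], [0, 0, 0, 0, 0, 0.1, -1], [0, 0, 0, 0, 0, 0, -1], [0, 0, 0, 0, 0, 0, -1]]])

```text
t: 17.77
eef_pos: [0.572, -0.122, 0.2536]
ee_rot: [-3.14, -0.0, -1.482]
force: [0.3, 0.4, -1.9]
width: 0.0154
```

```bash
python3 - <<'E'
from trayf import *
p,Rm,s=tool(); print(p,s["ee_rot"],s["force"],s["moment"])
so=scoop_origin();print("scoop in tray",tf(so),so[2])
cm,im,d=shot("scene"); crop("pics/s7.png",im,110,260,240,420,4)
E
```

```text
[ 0.57202483 -0.12195138  0.25356273] [-3.14045647e+00 -8.06243638e-05 -1.48234993e+00] [ 0.33237424  0.41302889 -1.86320064] [-0.00743847  0.09600415 -0.02118296]
scoop in tray [-0.12797154 -0.00214983] 0.004563635015246148
```

View pics/s7.png

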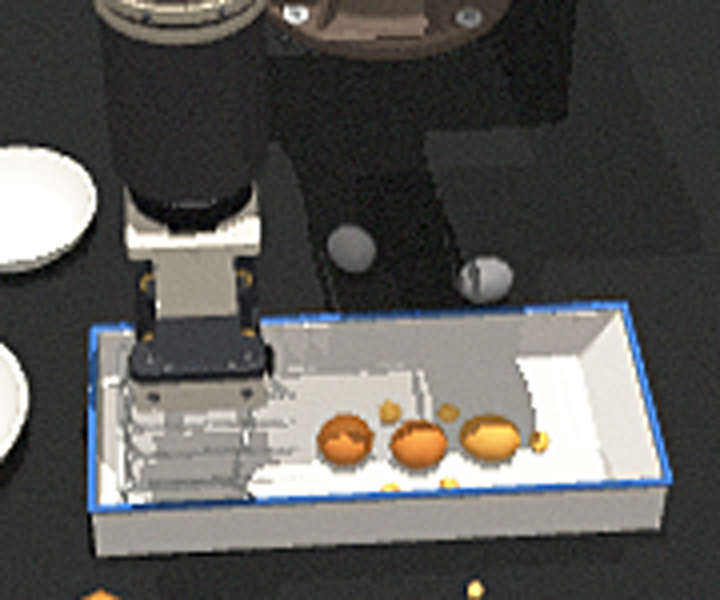

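Emit:
carry_out(targets=[[[0, 0.15, 0, -0.2, 0, 0.03, -1], [0, 0, 0, 0, 0, 0, -1], [0, 0, 0, -0.2, 0, 0, -1], [0, 0, 0, -0.4, 0, 0, -1], [0, 0, 0, -0.5, 0, 0, -1], [0, 0, 0, -0.5, 0, 0, -1], [0, 0, 0, -0.5, 0, 0, -1], [0, 0, 0, -0.5, 0, 0, -1], [0, 0, 0, -0.3, 0, 0, -1], [0, 0, 0, 0, 0, 0, -1]]])

```text
t: 19.08
eef_pos: [0.5658, -0.0439, 0.2522]
ee_rot: [-3.138, -0.021, -1.481]
force: [0.4, -2.0, 8.9]
width: 0.0153
```

```bash
cat > look.py <<'E'
from trayf import *
import sys
n=sys.argv[1]
p,Rm,s=tool(); print(s["t"],p,s["ee_rot"],s["force"],s["moment"],s["width"])
so=scoop_origin();print("scoop in tray",tf(so),so[2]," mouth",tf(p+Rm@np.array([-.064,0,.2475])),(p+Rm@np.array([-.064,0,.249]))[2])
a=[int(x) for x in sys.argv[2:6]] if len(sys.argv)>2 else [110,260,240,420]
cm,im,d=shot("scene"); crop(f"pics/s{n}.png",im,*a,4)
if len(sys.argv)>6:
    cm,im,d=shot("wrist"); cv2.imwrite(f"pics/w{n}.png",im[:,:,::-1])
E
python3 look.py 8
```

```text
19.075 [ 0.56582421 -0.04393218  0.25224994] [-3.1384566  -0.02129083 -1.48105076] [ 0.41512988 -2.01738488  8.91735703] [-0.50672231  0.14102238 -0.03224828] 0.015325492969966157
scoop in tray [-0.0549889  -0.00335764] 0.003267524677448952  mouth [ 0.00702755 -0.00246422] 0.0019450846003128963
```

View pics/s8.png

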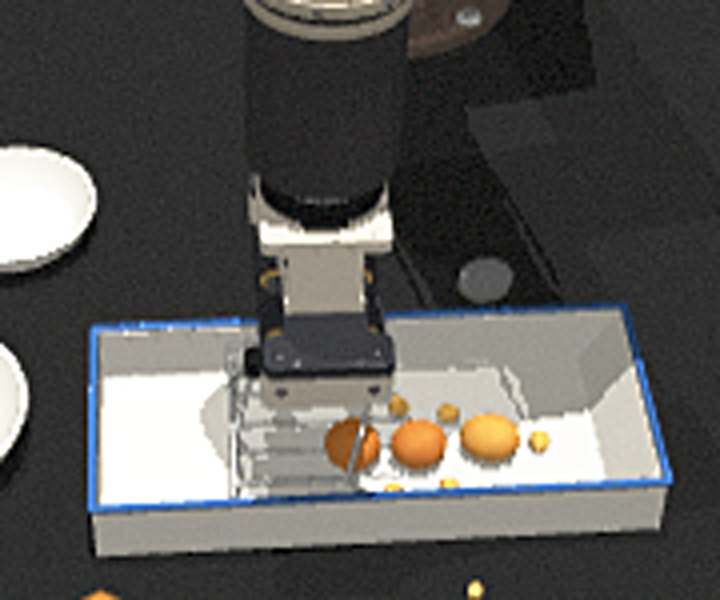

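Emit:
carry_out(targets=[[[0, 0, 0, -0.3, 0, -0.02, -1], [0, 0, 0, -0.5, 0, 0, -1], [0, 0, 0, -0.5, 0, 0, -1], [0, 0, 0, -0.5, 0, 0, -1], [0, 0, 0, -0.5, 0, 0, -1], [0, 0, 0, -0.5, 0, 0, -1], [0, 0, 0, -0.3, 0, 0, -1], [0, 0, 0, 0, 0, 0, -1]]])

```text
t: 20.12
eef_pos: [0.5593, 0.0329, 0.2522]
ee_rot: [-3.137, -0.022, -1.481]
force: [0.1, -5.3, 17.3]
width: 0.0156
```

```bash
python3 look.py 9
```

```text
20.125 [0.559308   0.03293488 0.25215948] [-3.13730422 -0.02170496 -1.48062554] [ 0.05750446 -5.29253153 17.32356054] [-1.761477    0.34179291  0.03812182] 0.015619955151206589
scoop in tray [ 0.02205125 -0.00393504] 0.003180437944544784  mouth [ 0.08406735 -0.00301353] 0.0018314061722213282
```

View pics/s9.png

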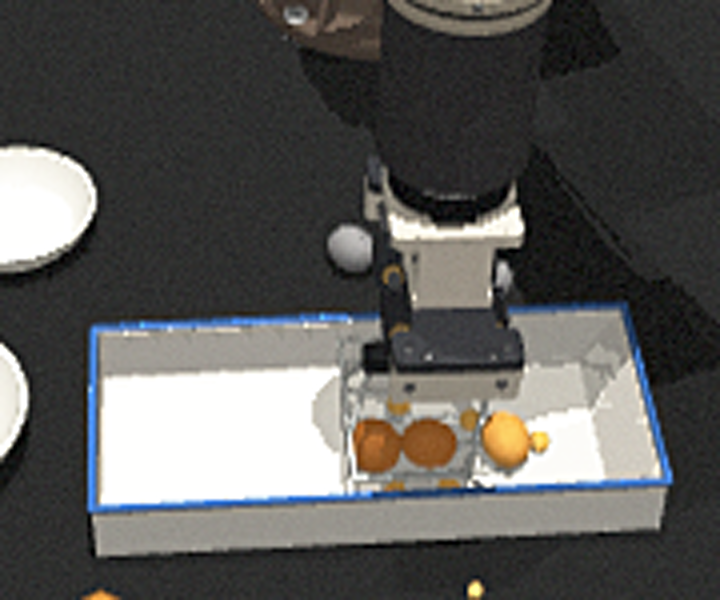

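Emit:
carry_out(targets=[[[0, 0, 0, -0.3, 0, -0.05, -1], [0, 0, 0, -0.5, 0, 0, -1], [0, 0, 0, -0.5, 0, 0, -1], [0, 0, 0, -0.4, 0, 0, -1], [0, 0, 0, -0.2, 0, 0, -1], [0, 0, 0, 0, 0, 0, -1]]])

```text
t: 20.92
eef_pos: [0.5549, 0.0799, 0.2523]
ee_rot: [-3.138, -0.022, -1.481]
force: [1.5, -6.6, 17.5]
width: 0.0154
```

```bash
python3 look.py 10
```

```text
20.925 [0.55491086 0.0799407  0.25227937] [-3.13800992 -0.0218304  -1.48087499] [ 1.54730891 -6.55121983 17.52419348] [-2.45380476  0.1568946   0.02402752] 0.01536851355719517
scoop in tray [ 0.06922957 -0.00352445] 0.0032995051151419597  mouth [ 0.13124593 -0.00261947] 0.0019432620981951754
```

View pics/s10.png

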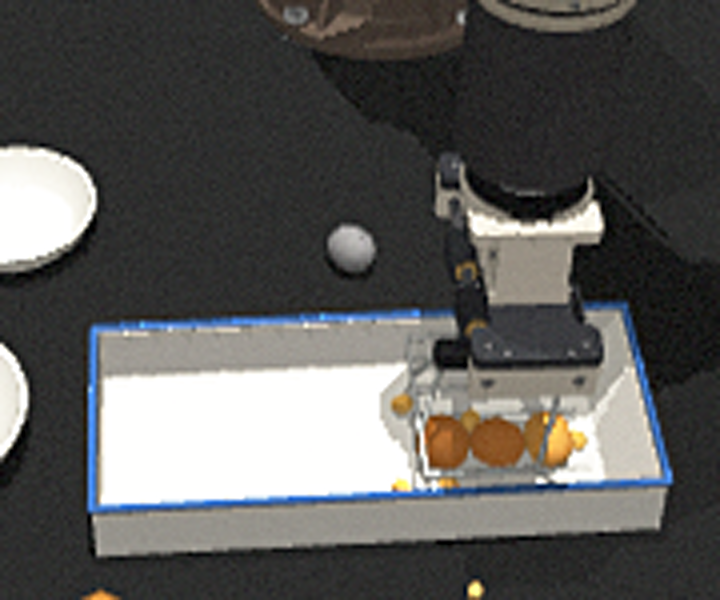

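Emit:
carry_out(targets=[[[0, 0, 0, -0.2, 0, -0.03, -1], [0, 0, 0, -0.2, 0, 0, -1], [0, 0, 0, 0, 0, 0, -1]]])

```text
t: 21.35
eef_pos: [0.5539, 0.0893, 0.2526]
ee_rot: [-3.139, -0.023, -1.481]
force: [1.4, -11.0, 15.8]
width: 0.0152
```

```bash
python3 look.py 11; python3 - <<'E'
from trayf import *
cm=arm.camera_model("scene")
im=cv2.imread("pics/s11.png")
from h import *
E
```

```text
21.35 [0.55385587 0.08933845 0.25257499] [-3.13902411 -0.0227777  -1.48114445] [  1.40570966 -10.96752662  15.83196694] [-3.86942483 -0.34599656 -0.05328098] 0.015191606180497978
scoop in tray [ 0.07844703 -0.00304932] 0.003596903244323685  mouth [ 0.14046376 -0.00216256] 0.002182753437852958
```

View pics/s11.png

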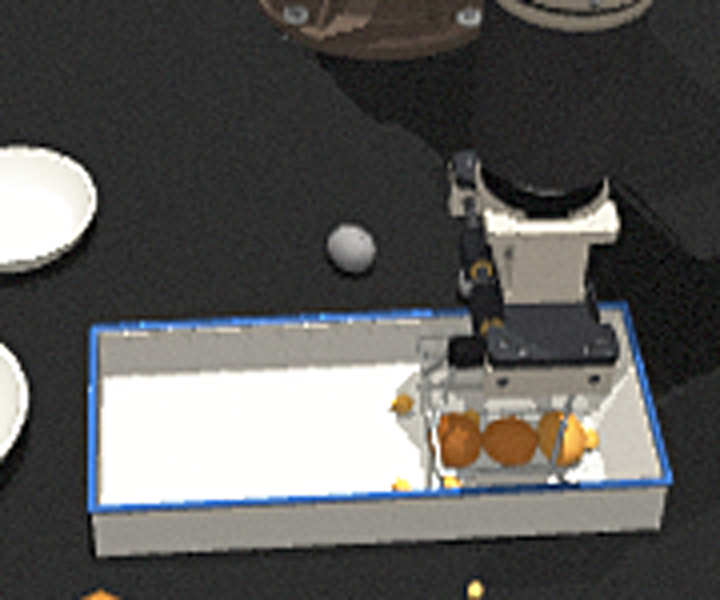

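Emit:
carry_out(targets=[[[0, -0.25, 0, 0.35, 0, -0.1, -1], [0, -0.25, 0, 0.35, 0, -0.1, -1], [0, -0.25, 0, 0.35, 0, -0.1, -1], [0, -0.25, 0, 0.35, 0, -0.1, -1], [0, -0.25, 0, 0.35, 0, -0.1, -1], [0, -0.25, 0, 0.35, 0, -0.1, -1], [0, -0.25, 0, 0.35, 0, -0.1, -1], [0, 0, 0, 0, 0, 0, -1]]])

```text
t: 22.4
eef_pos: [0.5582, 0.0275, 0.2619]
ee_rot: [3.14, 0.224, -1.484]
force: [0.0, -0.4, -4.2]
width: 0.0159
```

```bash
python3 look.py 12 110 260 240 420 w
```

```text
22.4 [0.5581512  0.0274714  0.26188633] [ 3.13993663  0.22367731 -1.48441499] [ 0.02017529 -0.41343183 -4.24283148] [-1.08446218  0.06727048 -0.00281692] 0.015901392031557646
scoop in tray [ 0.07729385 -0.00092498] 0.01953200639597294  mouth [ 0.13741757 -0.00024372] 0.03328594096699139
```

View pics/s12.png

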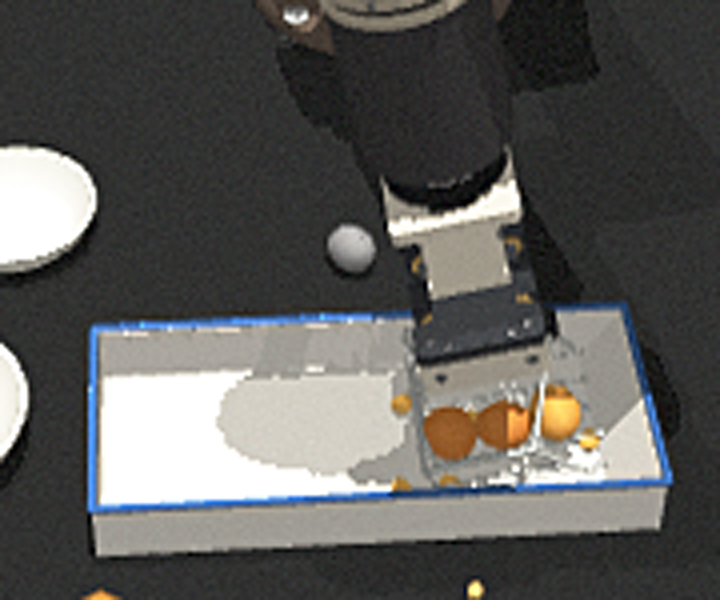

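View pics/w12.png

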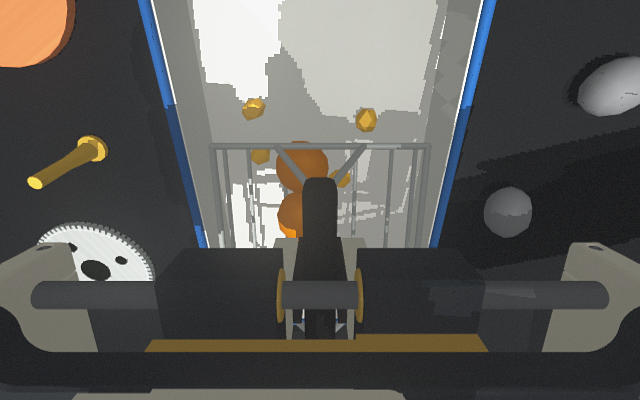

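Emit:
carry_out(targets=[[[0, -0.2, 0, 0.2, 0, -0.2, -1], [0, -0.2, 0, 0.2, 0, -0.4, -1], [0, -0.1, 0, 0.1, 0, -0.4, -1], [0, 0, 0, 0, 0, -0.2, -1], [0, 0, 0, 0, 0, 0, -1], [0, 0, 0, 0, 0, 0, -1]]])

```text
t: 23.25
eef_pos: [0.5601, 0.0079, 0.2884]
ee_rot: [3.141, 0.293, -1.482]
force: [-0.3, 0.9, -3.8]
width: 0.0156
```

```bash
python3 look.py 13 110 260 240 420 w; python3 -c "
from trayf import *; inhand()"
```

```text
23.25 [0.56011094 0.00788904 0.28836083] [ 3.14123756  0.29315372 -1.4824794 ] [-0.25484616  0.92029831 -3.84780416] [-1.42565518  0.05603471 -0.00711596] 0.015552772897953544
scoop in tray [ 0.07430203 -0.00136313] 0.05056153147640316  mouth [ 0.13322324 -0.00056355] 0.06847811867803219
width 0.0158 bar n 2677 top z [0.1502 0.1516] y [-0.0094  0.0094] x max 0.048
 bar slope z/x [0.01952073 0.15084782]  y/x [-0.00022338 -0.00084321]
 rail n 2202 [ 0.0526 -0.017   0.2055] y [-0.0837  0.0808] slope x/y 0.013610660871720935 z/y -0.019002972509200227
```

View pics/s13.png

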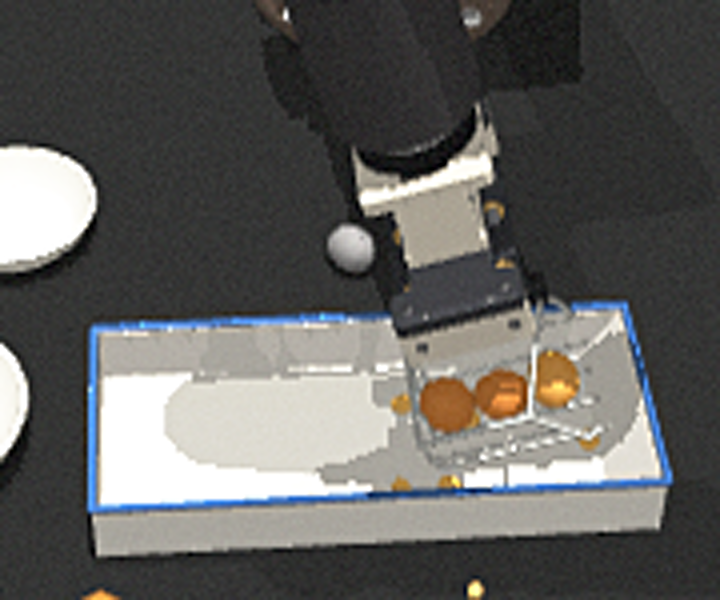

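View pics/w13.png

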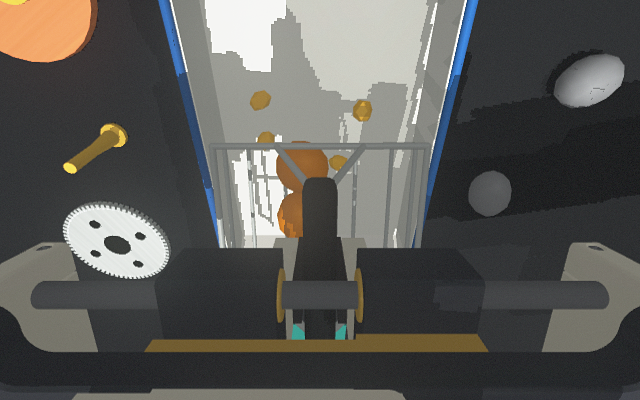

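```bash
python3 - <<'E'
from trayf import *
for n in("wrist","scene"):
    cm,im,d=shot(n); r,g,b=[im[...,i].astype(int) for i in range(3)]
    m=((r>90)&(b<r*.5)).astype(np.uint8); k,lab,st,cen=cv2.connectedComponentsWithStats(m)
    for i in range(1,k):
        if st[i,4]>8:
            ps=np.argwhere(lab==i); W=np.array([atd(cm,q,d[q[0],q[1]]) for q in ps]); w=np.median(W,0); t=tf(w)
            if -.2<t[0]<.18 and abs(t[1])<.09: print(n,st[i,4],np.round(cen[i][::-1]),"tray",np.round(t,3),"z",round(w[2],3))
E
```

```text
wrist 288 [100. 260.] tray [ 0.    -0.045] z 0.014
wrist 316 [110. 362.] tray [0.008 0.03 ] z 0.016
wrist 140 [137. 266.] tray [ 0.03  -0.044] z 0.013
wrist 13 [141. 299.] tray [ 0.016 -0.015] z 0.051
wrist 844 [162. 310.] tray [ 0.023 -0.007] z 0.067
wrist 1408 [203. 290.] tray [ 0.056 -0.022] z 0.071
wrist 182 [162. 337.] tray [0.052 0.013] z 0.014
wrist 246 [297. 280.] tray [-0.001 -0.012] z 0.191
wrist 264 [295. 359.] tray [-0.001  0.009] z 0.19
wrist 4753 [344. 331.] tray [0.004 0.005] z 0.201
scene 121 [204. 378.] tray [ 0.101 -0.022] z 0.085
scene 276 [210. 358.] tray [ 0.047 -0.022] z 0.068
scene 15 [211. 340.] tray [0.008 0.027] z 0.015
scene 9 [220. 387.] tray [ 0.133 -0.012] z 0.01
scene 12 [230. 352.] tray [ 0.033 -0.046] z 0.013
```

```bash
python3 - <<'E'
from plan import *
p,Rm,s=tool(); print(p,np.degrees(s["ee_rot"]))
off=np.array([-.007,-.0008,.249])
P=np.array([.5693,-.4011,.09])
tgt=P-Rm@off; print("tgt",tgt)
A=p+np.array([0,0,.057])
print("lift",Rm.T@(A-p)/.025)
B=np.array([tgt[0],tgt[1],A[2]]); print("horiz",Rm.T@(B-A)/.025)
print("down per mm*10",Rm.T@np.array([0,0,-.01])/.025, "then to tgt",B[2]-tgt[2])
E
```

```text
[0.56024818 0.00798396 0.28828567] [179.97348088  16.79574783 -84.92664663]
tgt [ 0.57557327 -0.47950513  0.3263555 ]
lift [-6.58830508e-01  1.01027118e-03 -2.18273712e+00]
horiz [18.64649195  1.11636967 -5.62768178]
down per mm*10 [ 1.15584300e-01 -1.77240558e-04  3.82936337e-01] then to tgt 0.018930173194942
```

Emit:
carry_out(targets=[[[0, 0, 0, -0.1, 0, -0.35, -1], [0, 0, 0, -0.22, 0, -0.73, -1], [0, 0, 0, -0.22, 0, -0.73, -1], [0, 0, 0, -0.12, 0, -0.37, -1], [0, 0, 0, 0, 0, 0, -1], [0, 0, 0, 0, 0, 0, -1], [0, 0, 0, 0, 0, 0, -1]]])

```text
t: 24.38
eef_pos: [0.5601, 0.0078, 0.3447]
ee_rot: [3.14, 0.293, -1.483]
force: [0.7, 0.5, -3.8]
width: 0.0154
```

```bash
python3 look.py 14
```

```text
24.375 [0.56012299 0.00782132 0.34472612] [ 3.14017796  0.29317234 -1.48287986] [ 0.66263878  0.45641202 -3.82950771] [-1.35719698e+00  9.55232112e-04  3.05992501e-03] 0.01543517938814871
scoop in tray [ 0.07423793 -0.0011349 ] 0.10692760768539533  mouth [ 0.13315885 -0.0003605 ] 0.12484611185843661
```

View pics/s14.png

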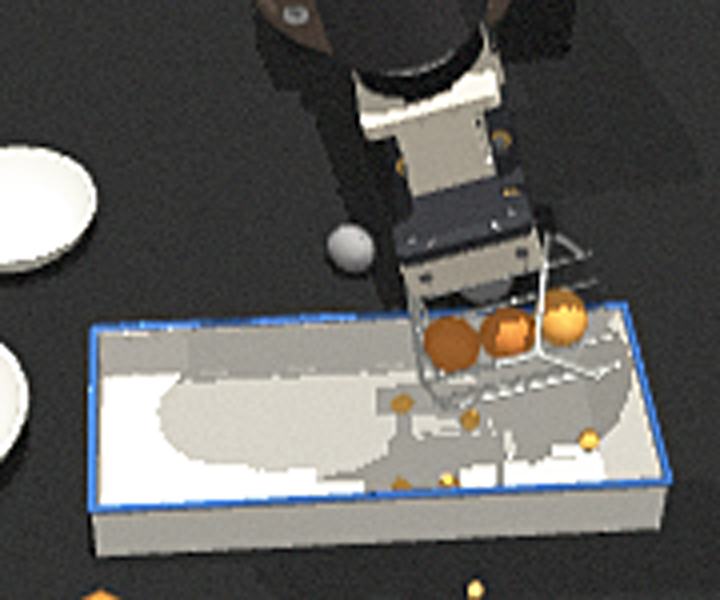

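All three pebbles sit in the scoop and all five chips are on the tray floor. On to the dish.

Emit:
carry_out(targets=[[[0, 0, 0, 0.3, 0.02, -0.09, -1], [0, 0, 0, 0.6, 0.04, -0.18, -1], [0, 0, 0, 0.9, 0.05, -0.27, -1], [0, 0, 0, 0.9, 0.05, -0.27, -1], [0, 0, 0, 0.9, 0.05, -0.27, -1], [0, 0, 0, 0.9, 0.05, -0.27, -1], [0, 0, 0, 0.9, 0.06, -0.27, -1], [0, 0, 0, 0.9, 0.06, -0.27, -1], [0, 0, 0, 0.9, 0.06, -0.27, -1], [0, 0, 0, 0.9, 0.06, -0.27, -1], [0, 0, 0, 0.9, 0.05, -0.27, -1], [0, 0, 0, 0.9, 0.05, -0.27, -1], [0, 0, 0, 0.9, 0.05, -0.27, -1], [0, 0, 0, 0.9, 0.05, -0.27, -1], [0, 0, 0, 0.9, 0.06, -0.27, -1], [0, 0, 0, 0.9, 0.06, -0.27, -1], [0, 0, 0, 0.9, 0.06, -0.27, -1], [0, 0, 0, 0.9, 0.06, -0.27, -1], [0, 0, 0, 0.9, 0.05, -0.27, -1], [0, 0, 0, 0.9, 0.05, -0.27, -1]]])

```text
t: 26.92
eef_pos: [0.5738, -0.4406, 0.3445]
ee_rot: [3.142, 0.293, -1.482]
force: [0.1, -0.2, -3.1]
width: 0.0155
```

Emit:
carry_out(targets=[[[0, 0, 0, 0.9, 0.05, -0.27, -1], [0, 0, 0, 0.5, 0.03, -0.15, -1], [0, 0, 0, 0.15, 0.01, -0.05, -1], [0, 0, 0, 0, 0, 0, -1]]])

```text
t: 27.42
eef_pos: [0.5752, -0.4794, 0.3446]
ee_rot: [3.142, 0.294, -1.482]
force: [0.1, -0.2, -3.4]
width: 0.0159
```

```bash
python3 look.py 15 90 250 140 300 w; python3 - <<'E'
from plan import *
p,Rm,s=tool()
off=np.array([-.007,-.0008,.249]); P=p+Rm@off; print("P now",P,np.degrees(s["ee_rot"]))
im=cv2.imread("pics/w15.png")
E
```

```text
27.425 [ 0.57518265 -0.47939864  0.34457994] [ 3.14151578  0.29361485 -1.48241708] [ 0.0831945  -0.20026995 -3.39248938] [-1.34674663  0.0519032  -0.01391053] 0.015918651741503243
scoop in tray [-0.41230491  0.02653804] 0.10681493182669091  mouth [-0.35339262  0.02734171] 0.12475867489839351
P now [ 0.56916827 -0.40042586  0.10862015] [-179.98563328   16.80895418  -84.89460797]
```

View pics/s15.png

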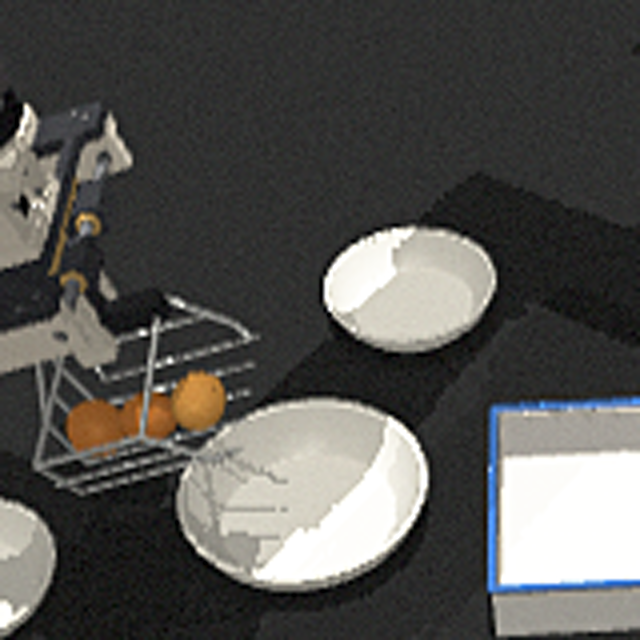

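View pics/w15.png

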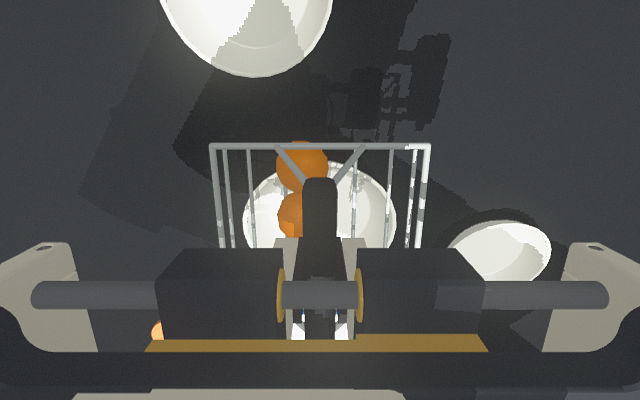

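Emit:
carry_out(targets=[[[0, 0, 0, 0.1, 0, 0.35, -1], [0, 0, 0, 0.2, 0, 0.65, -1], [0, 0, 0, 0.2, 0, 0.65, -1], [0, 0, 0, 0.14, 0, 0.45, -1], [0, 0, 0, 0.05, 0, 0.2, -1], [0, 0, 0, 0, 0, 0, -1]]])

```text
t: 28.28
eef_pos: [0.5751, -0.4795, 0.2842]
ee_rot: [3.141, 0.294, -1.483]
force: [0.1, -0.2, -3.6]
width: 0.0157
```

```bash
python3 look.py 16 90 250 140 300; python3 - <<'E'
from plan import *
p,Rm,s=tool()
off=np.array([-.007,-.0008,.249]); P=p+Rm@off; print("P now",P,np.degrees(s["ee_rot"]))
E
```

```text
28.275 [ 0.57514352 -0.47951052  0.28422899] [ 3.14100142  0.29350747 -1.4825895 ] [ 0.1324306  -0.1751891  -3.61000044] [-1.38051117  0.00398337 -0.0345885 ] 0.015651751678545014
scoop in tray [-0.41243845  0.02670222] 0.04645568845699255  mouth [-0.35352406  0.02749496] 0.0643934525876399
P now [ 0.56916286 -0.40127878  0.04855334] [-179.9861413    16.77768409  -84.93187931]
```

View pics/s16.png

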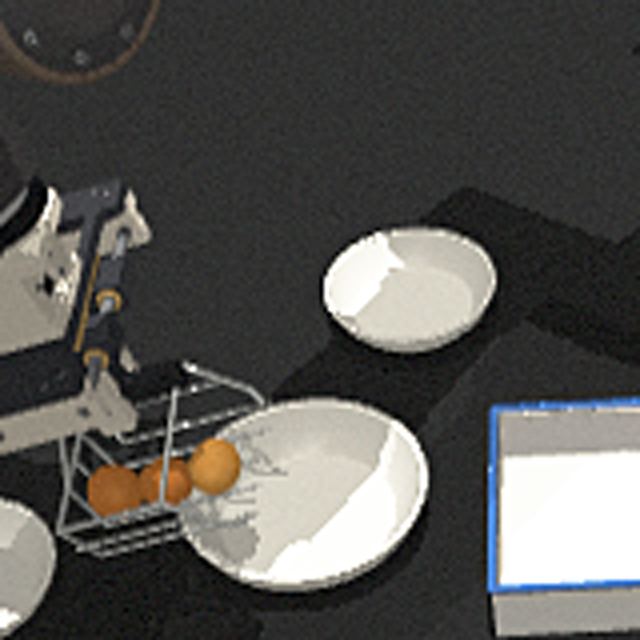

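Emit:
carry_out(targets=[[[0, 0.4, 0, -0.56, 0, 0, -1], [0, 0.4, 0, -0.56, 0, 0, -1], [0, 0.4, 0, -0.56, 0, 0, -1], [0, 0.4, 0, -0.56, 0, 0, -1], [0, 0.25, 0, -0.35, 0, 0, -1], [0, 0.25, 0, -0.35, 0, 0, -1], [0, 0.25, 0, -0.35, 0, 0, -1], [0, 0.2, 0, -0.28, 0, 0, -1], [0, 0, 0, 0, 0, 0, -1]]])

```text
t: 29.45
eef_pos: [0.5673, -0.3913, 0.2975]
ee_rot: [-3.141, -0.063, -1.482]
force: [0.2, 0.3, -4.1]
width: 0.0154
```

```bash
python3 look.py 17 90 250 140 300; python3 - <<'E'
from plan import *
p,Rm,s=tool()
off=np.array([-.007,-.0008,.249]); P=p+Rm@off; print("P now",P,np.degrees(s["ee_rot"]))
E
```

```text
29.45 [ 0.56729691 -0.39131105  0.29753052] [-3.14134219 -0.06304882 -1.48160271] [ 0.19106006  0.30257631 -4.13177573] [ 0.31185289  0.17033962 -0.01311164] 0.015402054368839561
scoop in tray [-0.41153568  0.02652542] 0.048899460692659186  mouth [-0.34956527  0.02738024] 0.04499282289025086
P now [ 0.56897276 -0.40017976  0.04845654] [-179.98875246   -3.58768665  -84.90708465]
```

View pics/s17.png

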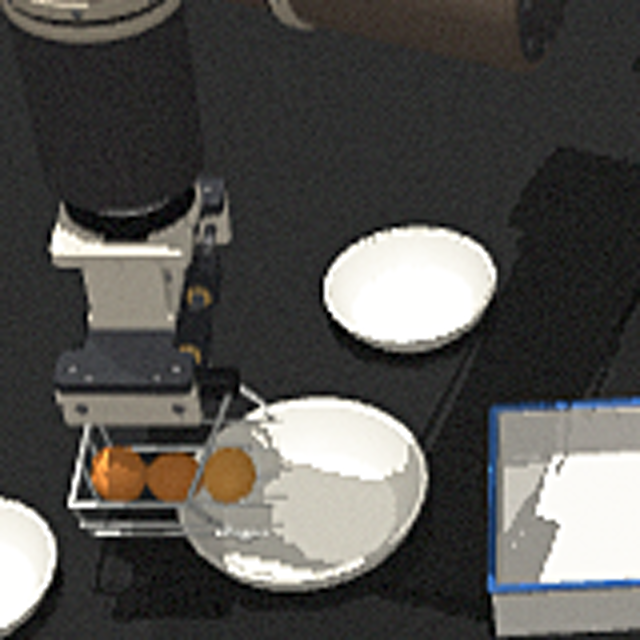

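Emit:
carry_out(targets=[[[0, 0.25, 0, -0.35, 0, 0, -1], [0, 0.25, 0, -0.35, 0, 0, -1], [0, 0.25, 0, -0.35, 0, 0, -1], [0, 0.25, 0, -0.35, 0, 0, -1], [0, 0, 0, 0, 0, 0, -1], [0, 0, 0, 0, 0, 0, -1]]])

```text
t: 30.25
eef_pos: [0.5645, -0.3578, 0.2932]
ee_rot: [-3.141, -0.202, -1.483]
force: [0.4, 0.2, -3.7]
width: 0.0156
```

```bash
python3 look.py 18 90 250 140 300
```

```text
30.25 [ 0.56449776 -0.3577948   0.29315714] [-3.14127028 -0.20173986 -1.48281637] [ 0.36525605  0.20558282 -3.70931426] [ 0.92518082  0.21001398 -0.0363899 ] 0.015632391632664472
scoop in tray [-0.41214518  0.0263677 ] 0.048806519119185404  mouth [-0.35110197  0.02714773] 0.03638306558425275
```

View pics/s18.png

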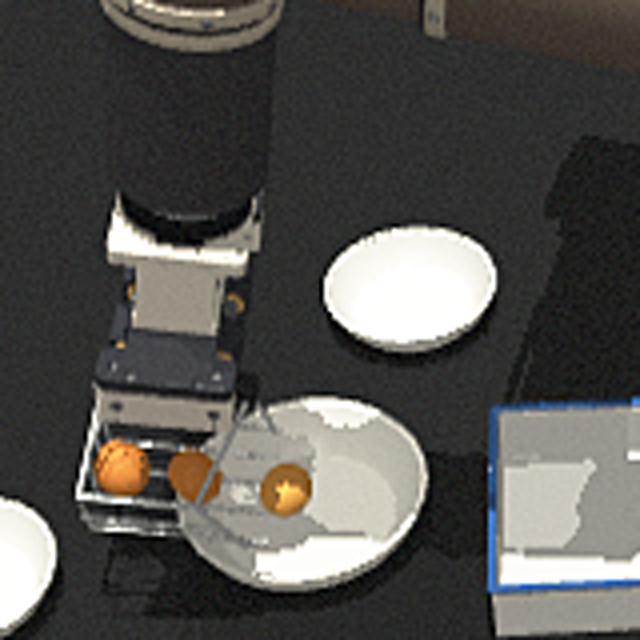

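Emit:
carry_out(targets=[[[0, 0.2, 0, -0.28, 0, 0, -1], [0, 0.2, 0, -0.28, 0, 0, -1], [0, 0.2, 0, -0.28, 0, 0, -1], [0, 0, 0, 0, 0, 0, -1], [0, 0, 0, 0, 0, 0, -1]]])

```text
t: 30.92
eef_pos: [0.5628, -0.3374, 0.2885]
ee_rot: [-3.141, -0.286, -1.483]
force: [0.6, -1.1, -3.1]
width: 0.0158
```

```bash
python3 look.py 19 90 250 140 300
```

```text
30.925 [ 0.56276238 -0.33742606  0.2884863 ] [-3.14095407 -0.2856978  -1.48297037] [ 0.5986359  -1.09848818 -3.14444964] [ 1.26063174e+00  2.67304874e-01 -7.97799722e-04] 0.015832075156965466
scoop in tray [-0.41202509  0.02623838] 0.04901634741058941  mouth [-0.35211543  0.02701003] 0.031542580842492174
```

View pics/s19.png

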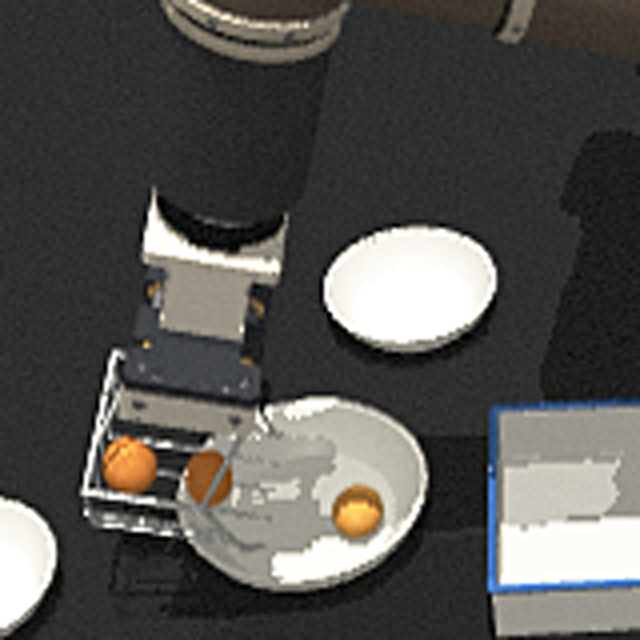

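Emit:
carry_out(targets=[[[0, 0.2, 0, -0.28, 0, 0, -1], [0, 0.2, 0, -0.28, 0, 0, -1], [0, 0, 0, 0, 0, 0, -1], [0, 0, 0, 0, 0, 0, -1], [0, 0, 0, 0, 0, 0, -1], [0, 0, 0, 0, 0, 0, -1]]])

```text
t: 31.72
eef_pos: [0.5614, -0.3239, 0.2842]
ee_rot: [-3.141, -0.342, -1.483]
force: [-0.4, 0.5, -2.4]
width: 0.0157
```

```bash
python3 look.py 20 90 250 140 300
```

```text
31.725 [ 0.56143089 -0.32386617  0.284164  ] [-3.14128646 -0.34193347 -1.48284517] [-0.44237821  0.52109826 -2.42505761] [1.32268266 0.20987973 0.00983945] 0.01567948115365332
scoop in tray [-0.41175233  0.02644777] 0.048908703373898965  mouth [-0.35283862  0.0272268 ] 0.028119298715832908
```

View pics/s20.png

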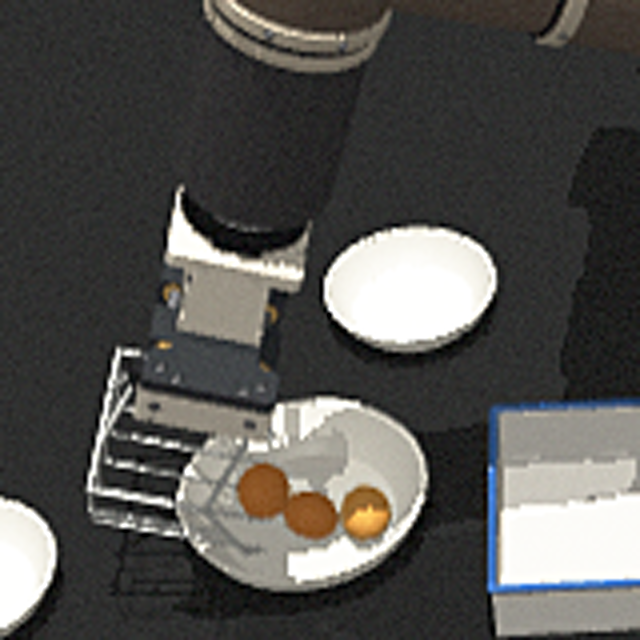

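Emit:
carry_out(targets=[[[0, 0.25, 0, -0.35, 0, 0, -1], [0, 0.25, 0, -0.35, 0, 0, -1], [0, 0, 0, 0, 0, 0, -1], [0, 0, 0, 0, 0, 0, -1]]])

```text
t: 32.28
eef_pos: [0.56, -0.3076, 0.2781]
ee_rot: [-3.141, -0.411, -1.483]
force: [0.2, -0.2, -2.7]
width: 0.0158
```

```bash
python3 look.py 21 90 250 140 300; python3 - <<'E'
from h import *
cm,im,d=shot("scene"); r,g,b=[im[...,i].astype(int) for i in range(3)]
m=((r>90)&(b<r*.5)).astype(np.uint8); k,lab,st,cen=cv2.connectedComponentsWithStats(m)
for i in range(1,k):
    if st[i,4]>20:
        ps=np.argwhere(lab==i); W=np.array([atd(cm,q,d[q[0],q[1]]) for q in ps]); print(st[i,4],np.round(cen[i][::-1]),np.round(np.median(W,0),3),np.round(W.max(0),3))
p,Rm,s=tool()
print("back 10mm",Rm.T@np.array([.00088,-.00996,0])/.025,"up 10mm",Rm.T@np.array([0,0,.01])/.025)
E
```

```text
32.275 [ 0.56004085 -0.30755838  0.27812653] [-3.14120909 -0.4112392  -1.48263998] [ 0.16764906 -0.17308744 -2.67823965] [ 1.64294612  0.24169643 -0.00278017] 0.015763166019376593
scoop in tray [-0.41148087  0.02636059] 0.049087420116620845  mouth [-0.35405058  0.02715205] 0.02430291672098639
45 [  6. 241.] [-0.436 -0.374  0.165] [-0.424 -0.347  0.186]
1980 [ 25. 266.] [-0.377 -0.268  0.114] [ 1.479 -0.031  1.015]
632 [ 13. 459.] [-0.465  0.487  0.13 ] [1.479 0.617 1.015]
382 [216. 217.] [ 0.583 -0.319  0.034] [ 0.597 -0.268  0.062]
227 [268. 265.] [ 0.745 -0.173  0.032] [ 1.479 -0.031  1.015]
62 [267. 357.] [0.73  0.054 0.021] [1.479 0.064 1.015]
29 [266. 310.] [ 0.712 -0.064  0.003] [ 0.732 -0.031  0.011]
93 [295. 314.] [ 0.806 -0.051  0.007] [ 0.815 -0.003  0.012]
back 10mm [ 3.66563827e-01 -4.09905891e-05  1.59976745e-01] up 10mm [ 1.59995876e-01 -2.94852016e-04 -3.66607737e-01]
```

View pics/s21.png

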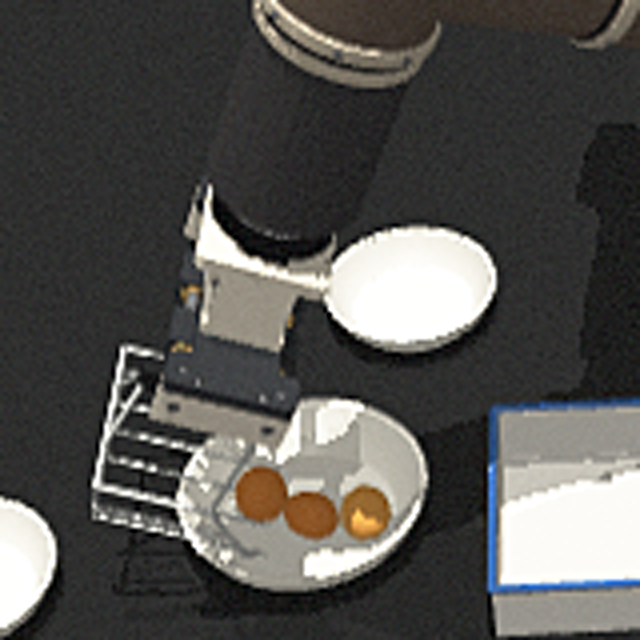

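Emit:
carry_out(targets=[[[0, 0, 0, 0.3, 0, 0, -1], [0, 0, 0, 0.5, 0, 0, -1], [0, 0, 0, 0.5, 0, -0.05, -1], [0, 0, 0, 0.5, 0, -0.05, -1], [0, 0, 0, 0.4, 0, -0.05, -1], [0, 0, 0, 0, 0, 0, -1]]])

```text
t: 33.12
eef_pos: [0.5643, -0.3567, 0.3038]
ee_rot: [-3.141, -0.412, -1.484]
force: [-0.3, 0.4, -2.6]
width: 0.0155
```

```bash
python3 look.py 22 90 250 140 300
```

```text
33.125 [ 0.56429319 -0.35671947  0.30383894] [-3.14057916 -0.41215935 -1.48371118] [-0.32787755  0.39664425 -2.55218435] [ 1.71162569e+00  2.54525990e-01 -9.36130372e-04] 0.015464725231261025
scoop in tray [-0.46103683  0.0264089 ] 0.07489039177505916  mouth [-0.40362749  0.02713981] 0.05005314418975798
```

View pics/s22.png

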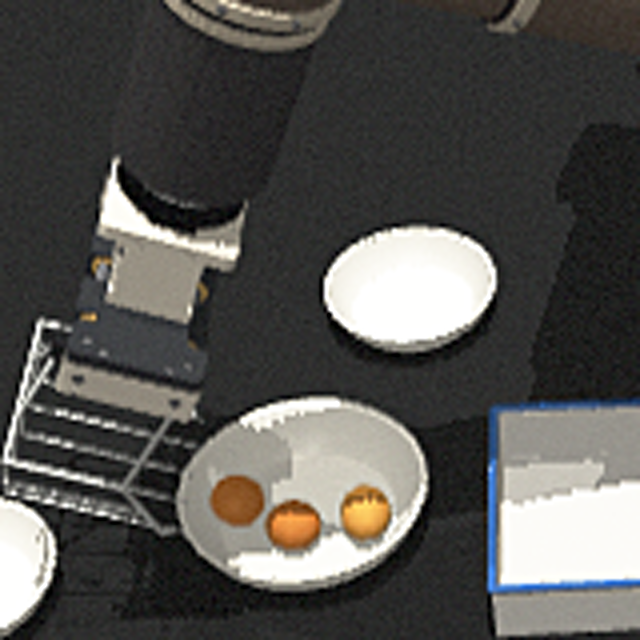

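Emit:
carry_out(targets=[[[0, 0, 0, 0.25, 0, -0.4, -1], [0, 0, 0, 0.3, 0, -0.6, -1], [0, 0, 0, 0.3, 0, -0.7, -1], [0, 0, 0, 0.25, 0, -0.6, -1], [0, 0, 0, 0, 0, 0, -1]]])

```text
t: 33.8
eef_pos: [0.5649, -0.358, 0.3693]
ee_rot: [-3.138, -0.413, -1.483]
force: [1.0, 0.6, -2.0]
width: 0.0154
```

```bash
cat > peb.py <<'E'
from h import *
for n in("scene","top"):
    cm,im,d=shot(n); r,g,b=[im[...,i].astype(int) for i in range(3)]
    a=(185,245,180,252) if n=="scene" else (175,230,370,425)
    m=np.zeros(r.shape,np.uint8); sl=(slice(a[0],a[1]),slice(a[2],a[3]))
    m[sl]=((r>80)&(b<r*.55))[sl]; k,lab,st,cen=cv2.connectedComponentsWithStats(m)
    for i in range(1,k):
        if st[i,4]>10:
            w=onz(cm,cen[i][::-1],.021); print(n,st[i,4],np.round(cen[i][::-1],1),np.round(w,3),"from dish",round(np.hypot(*(w[:2]-[.5627,-.3264])),3))
    mm=((r+g+b)>330).astype(np.uint8)|m
    k,lab,st,cen=cv2.connectedComponentsWithStats(mm)
    l=lab[lab.shape[0]*0+ (205 if n=="scene" else 190),(235 if n=="scene" else 397)]
    cs=max(cv2.findContours((lab==l).astype(np.uint8),cv2.RETR_EXTERNAL,cv2.CHAIN_APPROX_NONE)[0],key=len)[:,0,::-1]
    W=np.array([onz(cm,q,.036)[:2] for q in cs]); A=np.c_[2*W,np.ones(len(W))]; s=np.linalg.lstsq(A,(W**2).sum(1),rcond=None)[0]
    print(n,"dish",np.round(s[:2],4),np.sqrt(s[2]+s[:2]@s[:2]))
    if n=="scene": crop("pics/pebs.png",im,90,250,140,300,4)
E
python3 peb.py; python3 - <<'E'
from plan import *
p,Rm,s=tool(); print(p,np.degrees(s["ee_rot"]))
off=np.array([-.002,-.0008,.249])
so=p+Rm@off; print(so)
# level about grip while moving to y
R1=RR(95.3,0); T1=np.array([so[0],-.30,.13])-R1@off
o,pc,Rc=rows(p,Rm,T1,R1,8,-1); show(o); print(pc)
T2=np.array([.5658,.3685,.38])  # above mat
o,pc,Rc=rows(pc,Rc,T2,R1,29,-1); show(o[:3]); print(pc)
E
```

```text
scene 127 [214.  198.3] [ 0.559 -0.375  0.021] from dish 0.049
scene 129 [217.7 230.9] [ 0.57  -0.284  0.021] from dish 0.043
scene 128 [220.7 213. ] [ 0.583 -0.331  0.021] from dish 0.02
scene dish [ 0.5632 -0.3253] 0.08518368849973827
top dish [ 0.6019 -0.331 ] 0.0038615670105639705
[ 0.56420834 -0.35802751  0.36699846] [-179.9866066   -23.58750597  -84.94574255]
[ 0.57367967 -0.45537578  0.13800229]
[[[0,-0.37,-0,-0.23,-0.07,-0.16,-1],[0,-0.37,-0,-0.23,-0.07,-0.16,-1],[0,-0.37,-0,-0.25,-0.07,-0.14,-1],[0,-0.37,-0,-0.25,-0.07,-0.13,-1],[0,-0.37,-0,-0.25,-0.06,-0.11,-1],[0,-0.37,-0,-0.27,-0.07,-0.1,-1],[0,-0.37,-0,-0.26,-0.07,-0.09,-1],[0,-0.37,-0,-0.28,-0.07,-0.07,-1]]]
max 0.37 8
[ 0.5730469  -0.30197579  0.37891444]
[[[-0,0,-0,-0.92,-0.07,0,-1],[-0,0,-0,-0.92,-0.07,0,-1],[-0,0,-0,-0.93,-0.07,0,-1]]]
max 0.93 3
[0.56588761 0.36850449 0.38000475]
```

View pics/pebs.png

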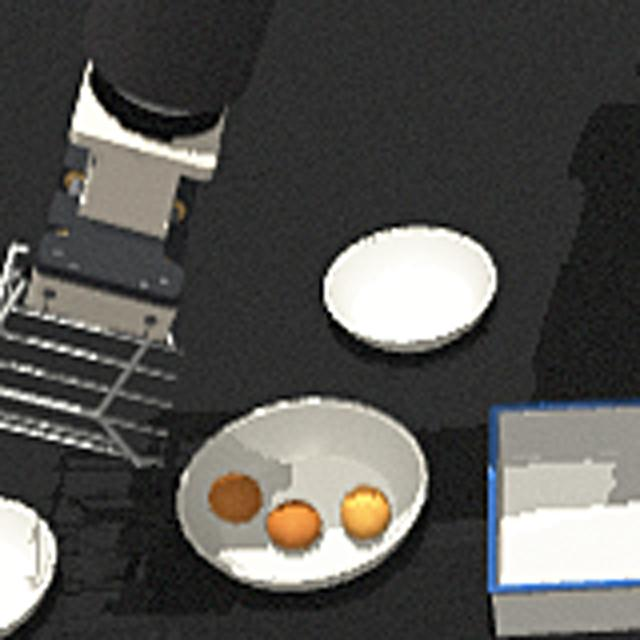

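Emit:
carry_out(targets=[[[0, -0.37, 0, -0.23, -0.07, -0.16, -1], [0, -0.37, 0, -0.23, -0.07, -0.16, -1], [0, -0.37, 0, -0.25, -0.07, -0.14, -1], [0, -0.37, 0, -0.25, -0.07, -0.13, -1], [0, -0.37, 0, -0.25, -0.07, -0.11, -1], [0, -0.37, 0, -0.27, -0.07, -0.1, -1], [0, -0.37, 0, -0.26, -0.07, -0.09, -1], [0, -0.37, 0, -0.28, -0.07, -0.07, -1], [0, 0, 0, -0.95, -0.07, 0, -1], [0, 0, 0, -0.95, -0.07, 0, -1], [0, 0, 0, -0.95, -0.07, 0, -1], [0, 0, 0, -0.95, -0.07, 0, -1], [0, 0, 0, -0.95, -0.07, 0, -1], [0, 0, 0, -0.95, -0.07, 0, -1], [0, 0, 0, -0.95, -0.07, 0, -1], [0, 0, 0, -0.95, -0.07, 0, -1], [0, 0, 0, -0.95, -0.07, 0, -1], [0, 0, 0, -0.95, -0.07, 0, -1], [0, 0, 0, -0.95, -0.07, 0, -1], [0, 0, 0, -0.95, -0.07, 0, -1]]])

```text
t: 36.4
eef_pos: [0.5689, -0.0158, 0.3784]
ee_rot: [3.14, 0.001, -1.483]
force: [-0.6, 0.6, -2.0]
width: 0.0156
```

Emit:
carry_out(targets=[[[0, 0, 0, -0.95, -0.07, 0, -1], [0, 0, 0, -0.95, -0.07, 0, -1], [0, 0, 0, -0.95, -0.07, 0, -1], [0, 0, 0, -0.95, -0.07, 0, -1], [0, 0, 0, -0.95, -0.07, 0, -1], [0, 0, 0, -0.95, -0.07, 0, -1], [0, 0, 0, -0.95, -0.07, 0, -1], [0, 0, 0, -0.95, -0.07, 0, -1], [0, 0, 0, -0.95, -0.07, 0, -1], [0, 0, 0, -0.95, -0.07, 0, -1], [0, 0, 0, -0.95, -0.07, 0, -1], [0, 0, 0, -0.95, -0.07, 0, -1], [0, 0, 0, -0.95, -0.07, 0, -1], [0, 0, 0, -0.6, -0.07, 0, -1], [0, 0, 0, -0.3, 0, 0, -1], [0, 0, 0, 0, 0, 0, -1]]])

```text
t: 38.4
eef_pos: [0.5643, 0.316, 0.3796]
ee_rot: [3.141, 0.001, -1.482]
force: [-0.6, 0.2, -2.2]
width: 0.0157
```

```bash
python3 - <<'E'
from hand import *
p,Rm,s,t,cm,im,d=inhand("pics/w23.png"); print(s["t"],p,np.degrees(s["ee_rot"]),s["force"])
r,g,b=[im[...,i].astype(int) for i in range(3)]
m=(g>r+40)&(g>60)&(b>r+20); ps=np.argwhere(m); W=np.array([onz(cm,q,.003)[:2]*1000 for q in ps]); print(cv2.minAreaRect(W.astype(np.float32)),len(ps))
E
```

```text
width 0.0157 bar n 2680 top z [0.15   0.1513] y [-0.0095  0.0093] x max 0.0476
 bar slope z/x [0.01613774 0.15068764]  y/x [-0.00398284 -0.00072292]
 rail n 1826 [ 0.0533 -0.0129  0.205 ] y [-0.067   0.0651] slope x/y 0.0002106117520938575 z/y -0.00016576722857154175
38.4 [0.5643398  0.31597834 0.37960615] [ 1.79983359e+02  6.61561048e-02 -8.49197849e+01] [-0.61501104  0.22981993 -2.21765959]
((535.4510498046875, 276.14788818359375), (194.8268585205078, 275.0844421386719), 3.9566211700439453) 7126
```

View pics/w23.png

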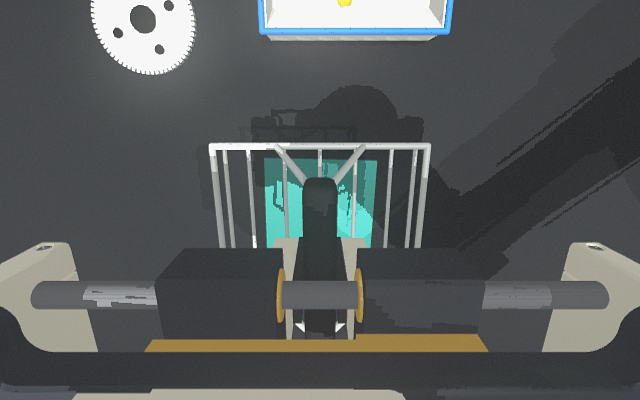

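Emit:
carry_out(targets=[[[0, 0, 0, -0.7, -0.04, 0, -1], [0, 0, 0, -0.8, -0.04, 0, -1], [0, 0, 0, -0.5, -0.03, 0.4, -1], [0, 0, 0, -0.12, 0, 0.9, -1], [0, 0, 0, 0, 0, 0.9, -1], [0, 0, 0, 0, 0, 0.9, -1], [0, 0, 0, 0, 0, 0.9, -1], [0, 0, 0, 0, 0, 0.6, -1], [0, 0, 0, 0, 0, 0.3, -1], [0, 0, 0, 0, 0, 0.12, -1], [0, 0, 0, 0, 0, 0, -1], [0, 0, 0, 0, 0, 0, -1]]])

```text
t: 39.95
eef_pos: [0.5626, 0.3691, 0.2552]
ee_rot: [-3.141, 0.002, -1.482]
force: [0.2, 0.3, -2.4]
width: 0.0161
```

```bash
python3 look.py 24 100 270 400 560
```

```text
39.95 [0.56264936 0.3690816  0.25519218] [-3.14060766e+00  2.20537940e-03 -1.48240337e+00] [ 0.24975105  0.32178972 -2.39814583] [-0.00075736  0.13368701 -0.01792219] 0.016070669391696487
scoop in tray [ 0.36254248 -0.03608245] 0.0061981042365334416  mouth [ 0.42453879 -0.03527615] 0.006334049653196117
```

View pics/s24.png

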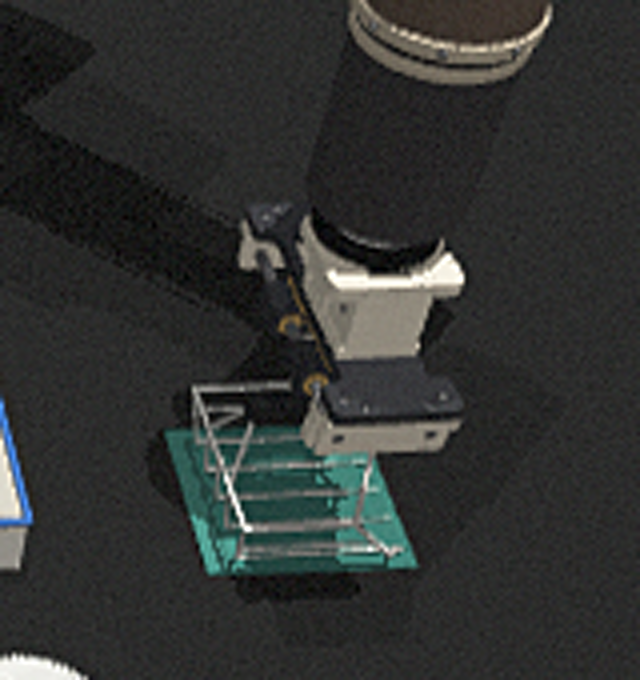

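Still about 2–3 mm above the mat; lower until contact, then open.

Emit:
carry_out(targets=[[[0, 0, 0, 0, 0, 0.08, -1], [0, 0, 0, 0, 0, 0.04, -1], [0, 0, 0, 0, 0, 0, -1]]])

```text
t: 40.38
eef_pos: [0.5625, 0.3691, 0.252]
ee_rot: [-3.141, 0.002, -1.482]
force: [-2.5, 1.0, 4.0]
width: 0.0151
```

Emit:
carry_out(targets=[[[0, 0, 0, 0, 0, 0, 1], [0, 0, 0, 0, 0, 0, 1], [0, 0, 0, 0, 0, 0, 1], [0, 0, 0, 0, 0, 0, 1], [0, 0, 0, 0, 0, 0, 1], [0, 0, 0, 0, 0, 0, 1], [0, 0, 0, 0, 0, 0, 1], [0, 0, 0, 0, 0, 0, 1], [0, 0, 0, 0, 0, 0, 1], [0, 0, 0, 0, 0, -0.5, 1], [0, 0, 0, 0, 0, -0.9, 1], [0, 0, 0, 0, 0, -0.9, 1], [0, 0, 0, 0, 0, -0.9, 1], [0, 0, 0, 0, 0, -0.9, 1], [0, 0, 0, 0, 0, -0.9, 1], [0, 0, 0, 0, 0, -0.5, 1], [0, 0, 0, 0, 0, 0, 1], [0, 0, 0, 0, 0, 0, 1]]])

```text
t: 42.62
eef_pos: [0.5622, 0.3686, 0.3879]
ee_rot: [3.14, 0.001, -1.483]
force: [-0.1, 0.2, -0.7]
width: 0.0879
```

```bash
python3 peb.py; python3 - <<'E'
from trayf import *
p,Rm,s=tool(); print(s["t"],p,s["width"],s["force"])
cm,im,d=shot("scene"); cv2.imwrite("pics/s25.png",im[:,:,::-1]); crop("pics/s25m.png",im,180,260,250,530,2.8)
r,g,b=[im[...,i].astype(int) for i in range(3)]
m=((r>110)&(b<r*.6)).astype(np.uint8); k,lab,st,cen=cv2.connectedComponentsWithStats(m)
for i in range(1,k):
    w=onz(cm,cen[i][::-1],.01); t=tf(w)
    if st[i,4]>3 and -.2<t[0]<.18 and abs(t[1])<.09: print("chip",st[i,4],np.round(t,3))
cm,im,d=shot("wrist"); cv2.imwrite("pics/w25.png",im[:,:,::-1])
P=[]
for rr in range(60,240):
    for c in range(230,400):
        if d[rr,c]>0:
            w=atd(cm,(rr,c),d[rr,c])
            if .09<w[2]<.11 and im[rr,c].max()<120: P.append(w)
P=np.array(P); 
if len(P): print(len(P),cv2.minAreaRect((P[:,:2]*1000).astype(np.float32)),np.median(P[:,2]))
E
```

```text
scene 127 [214.1 198.4] [ 0.559 -0.375  0.021] from dish 0.049
scene 125 [217.8 230.9] [ 0.571 -0.284  0.021] from dish 0.043
scene 125 [220.8 213.1] [ 0.583 -0.331  0.021] from dish 0.021
scene dish [ 0.5629 -0.3255] 0.08556788889126236
top 55 [196.4 396.3] [ 0.583 -0.331  0.021] from dish 0.021
top 58 [200.  383.4] [ 0.57  -0.284  0.021] from dish 0.043
top 60 [202.5 408.9] [ 0.561 -0.377  0.021] from dish 0.05
top dish [ 0.5624 -0.3273] 0.08655527645141693
42.725 [0.56231865 0.3686233  0.38774335] 0.08756241915457495 [ 0.76885528  0.7441686  -0.22254347]
chip 19 [0.009 0.032]
chip 18 [0.054 0.014]
chip 19 [ 0.134 -0.008]
chip 11 [ 0.034 -0.041]
chip 7 [ 0.001 -0.04 ]
1485 ((563.305419921875, 370.07720947265625), (15.671151161193848, 90.7956771850586), 4.959575653076172) 0.100938921151557
```

View pics/s25.png

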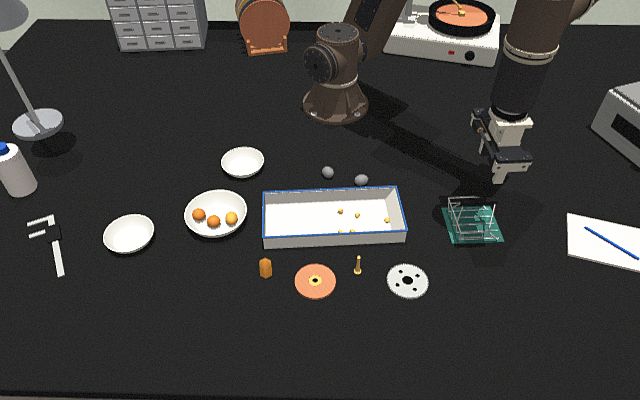

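View pics/s25m.png

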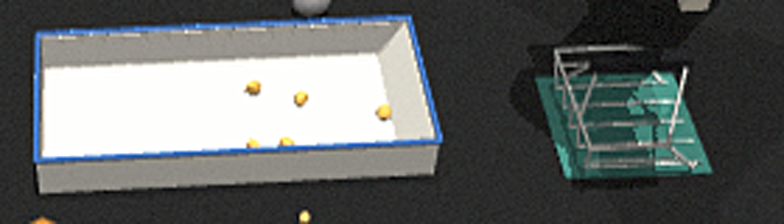

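The picture shows the three pebbles in the large dish at scene pixels (214,198), (221,213) and (218,231). All five chips are on the tray floor. The scoop stands level on its mat at about (472,222), the gripper is clear of it, and the bystanders have not moved.

```bash
python3 -c "
from station import arm
print(arm.job_done())"
```

```text
the job is handed in; nothing more can be done
None
```

The job is done and handed in at about 43 s of the 67 s allowed. No verdict was reported.

**What I did:** I gripped the scoop by its bar and pushed it along the tray floor to the sloping end, which brought all three pebbles onto the wires. Then I tipped it mouth-up, lifted it clear and checked that the chips were left behind. I tipped the pebbles into the largest dish with the mouth about 25–45 mm above the counter. Finally I stood the scoop back on its mat and let go.

**What went wrong:** My first grasp lifted before the fingers had fully closed, so the bar was held only by the fingertips. I set the scoop back on the mat and gripped it again, and the grip held from then on.

**Last checks:**

| Item | Result |
|---|---|
| Pebbles | about 50, 43 and 21 mm from the dish centre (limit 70 mm); the scene and top cameras agree to about 1 mm |
| Dish | not moved, by both cameras |
| Chips | all five on the tray floor |
| Scoop | within about 5 mm of the mat's centre; bar top at 0.101 m, as expected when it stands on the mat |
| Gripper | open at 88 mm, raised about 135 mm above where it let go |
| Crystal, dop, lap and index gear | look unmoved in the last picture; I did not measure them again |

The only check that disagreed was one top-camera fit of the dish, taken on the way: the arm was in view and it gave a meaningless result. The same fit at the end was clean.

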